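# Clear the lab bench: post the spent mailer and stopper, dim the lamp

## Robot

A 6-joint arm with a two-finger parallel gripper is mounted at the origin on the work surface. World frame = base frame: x ahead of the robot, y to its left, z up, the work surface at z = 0. Lengths are in m, angles in rad, forces in N, time in s.
With the tool pointing down it reaches from about 0.4 to 0.925 m from the base axis. Payload 12.5 kg.
Tool frame: the origin (TCP) lies at the very end of the fingers, on their centre line; the grasp point (between the pads) lies 19 mm behind it; z points along the fingers, y is the line along which they close (so a half turn about z gives the same grasp; the last joint's range is limited). The gripper opens to 95 mm and grips with 3 to 60 N. Pads are 20 mm wide; open, the fingers measure 119 mm over their backs; the gripper's body (75 mm by 180 mm) begins 59 mm behind the grasp point.
Start: joints at [1.141, 0.491, 1.559, -0, 1.092, -0.106], TCP at [0.199, 0.593, 0.215] pointing down, gripper open.
Joint ranges: [-3.1, 3.1], [-0.84, 2.19], [0.05, 2.79], [-1.13, 4.28], [0.06, 2.93], [-2.69, 2.69]. Speed limits (rad/s): [2.22, 2.22, 2.79, 3.14, 3.14, 3.14].

## Interface

Orientations are given as a unit quaternion [w, x, y, z].
In Python, from rig import env, eyes, finish_job gives the robot as it stands. The module is installed in compiled form; this text tells all that it offers.
- The arm moves only by the shell command python3 -m jog 'ROWS' [OPENING] [FORCE]. ROWS is JSON, a list of rows, each a list of 6 numbers: the shift along the tool's x, y, z normalised to -1 to 1, where 1 is 0.25 m, then the turn, a rotation vector about the tool's x, y, z normalised to -1 to 1, where 1 is 30 degrees. A call has 1 to 8 rows; each row shifts and turns the commanded pose from where the row before left it, along the tool's axes as they then stand; what a row does not reach is not made up. A row lasts 1/12 s, in which the tool goes at most 41.7 mm and 7.16 degrees, less where a joint would pass 70% of its speed; a pose out of reach is approached as far as the arm can. A call with a number of a shift or a turn outside -1 to 1 is refused whole. A call with a gripper value outside its range is refused whole. OPENING is the opening, from 0 (shut) to 1 (fully open), set as the call begins (- or left out, the last holds). The fingers move at their own pace and stop on an object; FORCE is the grip in N (left out, the last holds). Time passes only in rows, so rows that do not move let the fingers close. It gives the time, the measured TCP pose, the force, the opening and the grip force at its end, in the units of the state.
- env.get_state(): the state, without advancing time (a new reading comes with each control period).
- eyes.grab_frame(name): name is "scene" or "top"; returns the picture (480x640x3 uint8, blue, green, red); there is no depth.
- eyes.camera_params(name): a dict with "mtx" (3x3 intrinsics, pixels), "world_to_cam" (4x4, takes a point from world to camera coordinates). Camera axes: x right, y up, looking along -z (the intrinsics and any distortion apply to the point x, -y, -z); pixel columns grow to the right and rows downward; lengths in m; the calibration is good to about 2 mm. A picture is of the moment at which its call begins. camera_params takes no time and is no camera call.
- finish_job(): hands the job in; it is judged then, once.
The state is a dict: "clock": time; "joint_pos": joint angles; "joint_velocities": joint speeds; "tau": joint torques, N m; "tool_pos": TCP position; "orientation": TCP orientation; "contact_force": force on the tool from outside, world axes, zero at the start; "moment": the same for the moment, N m; "gripper_width": opening from 0.0 (shut) to 1.0 (fully open); "finger_force": force on a finger pad.
Only numpy, scipy, OpenCV 4.12 (cv2) and the standard library are available. Lean on these libraries where they do the work, as an engineer would, in place of code of your own. Each camera call takes 0.05 s, during which the arm holds its last target. There are 200 camera calls.

## Task

Session over, clear the bench: set the empty blue slide mailer down in the green sloped stand, let go, take it again by its free upper end and post it end first through the slot of the yellow waste box; post the orange stopper through the same slot too. Turn the lamp supply's dimmer fully anticlockwise to off, and leave the tube rack, the amber jar and the timer where they are.

Things in the scene. Friction and masses are not known exactly. Their poses are not given: they have to be found in the camera images.
- mailer: Debris: flat blue rigid box with a white label on both broad faces, 96 x 58 x 20 mm, 60 g. Origin at its centre; x along the 96 mm length, y along the 58 mm width, z through the 20 mm thickness. Starts lying flat, at any yaw; the same either way up and either way round.
- stopper: Debris: orange rubber stopper, a slightly tapered round plug standing upright, 32 mm tall, 22 mm diameter at the foot, 19 mm at the top, 25 g. Origin at the centre of its foot, z up.
- bin: Yellow waste box with a red lid, fixed, 150 x 150 mm, 150 mm high. Origin at the centre of its underside on the bench, z up. The lid is closed but for one slot.
- bin_slot (a point): Centre of the slot, at the lid's top face, 150 mm above the bench. The slot is 32 mm wide along its x and 80 mm long along its y, straight-sided for 35 mm down, then opens into the box (floor 4 mm above the bench). z up.
- stand: Green sloped stand, fixed, base plate 110 (x) x 90 (y) x 10 mm. Origin at the centre of its underside, z up. Its back plate, 74 mm wide (y) and 48 mm long up the slope, rises towards its +x at 55 degrees from level; a ledge square to it, reaching 29 mm out, carries the thing's lower end. The space behind and above the back plate's top edge is free.
- stand_seat (a point): Where the mailer's centre comes when it is fully seated: 48 mm up the slope from the ledge and 10 mm out from the back plate. Its x points up the slope (the mailer's length), y across, z square out from the back plate. The seated mailer's upper end (the last 48 mm) stands free above the plate.
- lamp: Grey lamp supply box, fixed, 100 (x) x 120 (y) mm, 59 mm high, carrying the dimmer on its top. Origin at the centre of its underside, z up.
- dimmer_grip (a point): On the dimmer's vertical axis, at the height to grip its black bar. Turns with the knob: x lies along the grip bar, so close the fingers along its y (bar 44 mm long).
- dimmer (a joint): Dimmer angle in rad: 0 is the anticlockwise end stop (off), grows clockwise seen from above, to 2.4. Starts between 0.7 and 1.35.
- rack: Bystander: red tube rack with white caps, loose, 75 (x) x 150 (y) mm, 57 mm high. Origin at the centre of its underside.
- jar: Bystander: amber jar with a black lid, loose, 52 mm diameter, 72 mm high. Origin at the centre of its underside.
- timer: Bystander: white bench timer, loose, 55 (x) x 45 (y) mm, 22 mm high. Origin at the centre of its underside.

How it is judged:
By the outcome, as a careful person would: the job done as asked, in the order asked, and still so for the second after the job is handed in, with the robot touching nothing.
It also fails if it takes over 72 s, if anything falls off the work surface, if the arm or the gripper's body presses on something with over 40 N, if the wrist force passes 120 N, or if a joint passes its speed limit or range.

## Working session

There is one attempt and no reset: what is moved stays moved. The work goes in short steps, Python scripts to look and compute and a shell command to move; the robot and the scene stay as the last step left them, time stands still between calls to the robot, and variables do not carry over. Pictures are saved under pics/ and viewed, at most 10 in all, crops included, and the job is handed in when it is done.

```bash
mkdir -p pics; python3 - <<'E'
from rig import env,eyes
import cv2,numpy as np
s=env.get_state();print(s)
for n in("scene","top"):
    cv2.imwrite(f"pics/{n}0.png",eyes.grab_frame(n));p=eyes.camera_params(n)
    print(n,p)
E
```

```text
{'clock': 0.0, 'joint_pos': array([ 1.14139516e+00,  4.91561480e-01,  1.55948943e+00, -1.20951963e-06,
        1.09169257e+00, -1.05585623e-01]), 'joint_velocities': array([-9.63571758e-05,  5.35745506e-04, -6.89422282e-04, -1.33772694e-03,
       -4.17789436e-04,  7.76392737e-04]), 'tau': array([-2.12309329e-03, -6.12627983e+01, -2.58181626e+01,  6.92236936e-02,
        4.82160214e-02, -7.57633188e-05]), 'tool_pos': array([0.19872689, 0.5922882 , 0.21404679]), 'orientation': array([-1.51572168e-04,  1.61201020e-01,  9.86921426e-01, -5.55088962e-04]), 'contact_force': array([0.2449656 , 0.61410813, 0.55657916]), 'moment': array([-0.00094922,  0.0084383 ,  0.00574362]), 'finger_force': 0.0, 'gripper_width': 1.0009972464924495}
scene {'mtx': array([[454.0460096 ,   0.        , 325.40444144],
       [  0.        , 454.0460096 , 240.19343491],
       [  0.        ,   0.        ,   1.        ]]), 'world_to_cam': array([[-0.45076956,  0.89260228,  0.00824512,  0.25384989],
       [-0.64685662, -0.33300381,  0.68606485,  0.30100957],
       [ 0.61512871,  0.30392374,  0.72749367, -1.29231494],
       [ 0.        ,  0.        ,  0.        ,  1.        ]])}
top {'mtx': array([[499.2353009 ,   0.        , 315.72399738],
       [  0.        , 499.2353009 , 240.57711949],
       [  0.        ,   0.        ,   1.        ]]), 'world_to_cam': array([[-0.02427976, -0.99970392,  0.00160433,  0.02089341],
       [ 0.98337763, -0.02359433,  0.18003264, -0.58334132],
       [-0.17994148,  0.00594881,  0.98365933, -1.19391715],
       [ 0.        ,  0.        ,  0.        ,  1.        ]])}
```

View pics/top0.png

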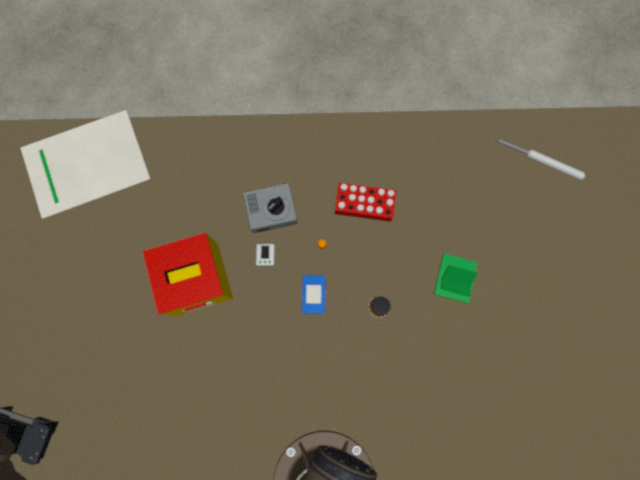

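View pics/scene0.png

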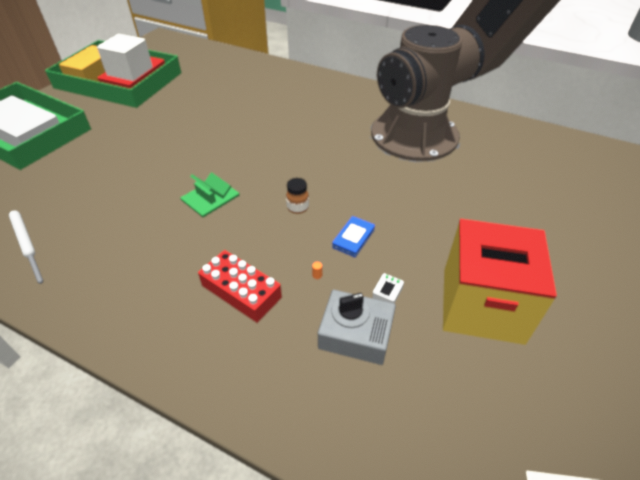

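The overview shows the bin at about (187,273), mailer (314,295), stopper (322,244), dimmer (276,206) and stand (457,278) in the top view. I'll enlarge these areas.

```bash
python3 - <<'E'
import cv2
t=cv2.imread("pics/top0.png");s=cv2.imread("pics/scene0.png")
def crop(im,c,r,w,h,k,n):
    o=cv2.resize(im[r:r+h,c:c+w],None,fx=k,fy=k,interpolation=cv2.INTER_CUBIC)
    for i in range(0,w,10):
        cv2.line(o,(i*k,0),(i*k,6 if i%50 else 14),(255,255,255),1)
        if i%20==0: cv2.putText(o,str(c+i),(i*k,24),0,.4,(255,255,255),1)
    for i in range(0,h,10):
        cv2.line(o,(0,i*k),(6,i*k),(255,255,255),1)
        if i%20==0: cv2.putText(o,str(r+i),(8,i*k+4),0,.4,(255,255,255),1)
    cv2.imwrite(n,o)
crop(t,140,178,200,145,4,"pics/a.png")
crop(t,300,178,200,145,4,"pics/b.png")
crop(s,175,165,200,150,4,"pics/c.png")
E
```

```text
(no output)
```

View pics/a.png

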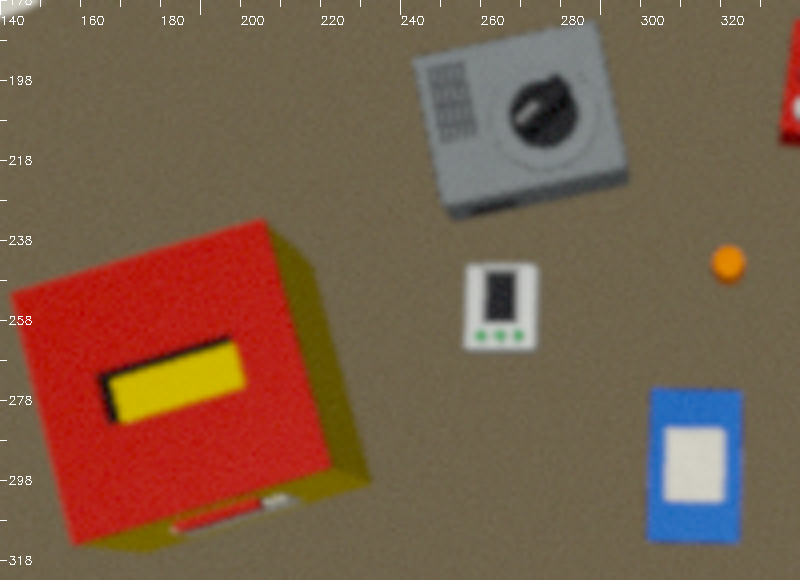

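View pics/b.png

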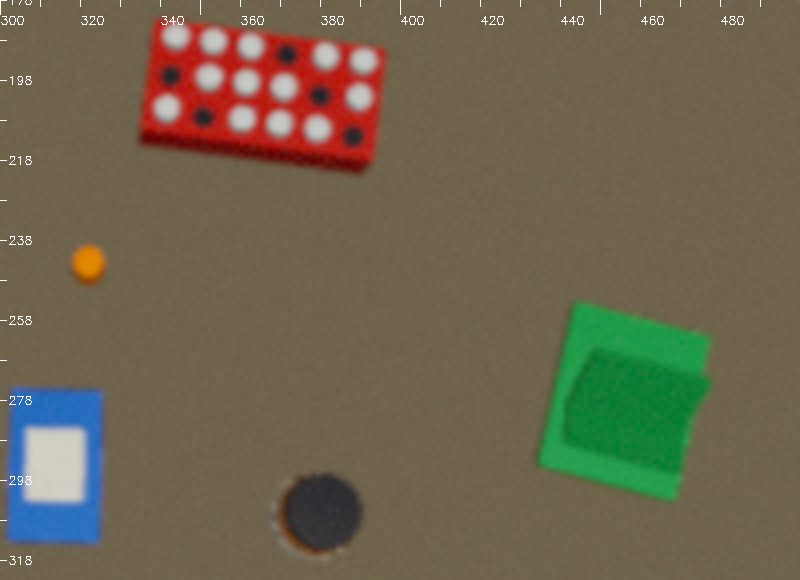

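View pics/c.png

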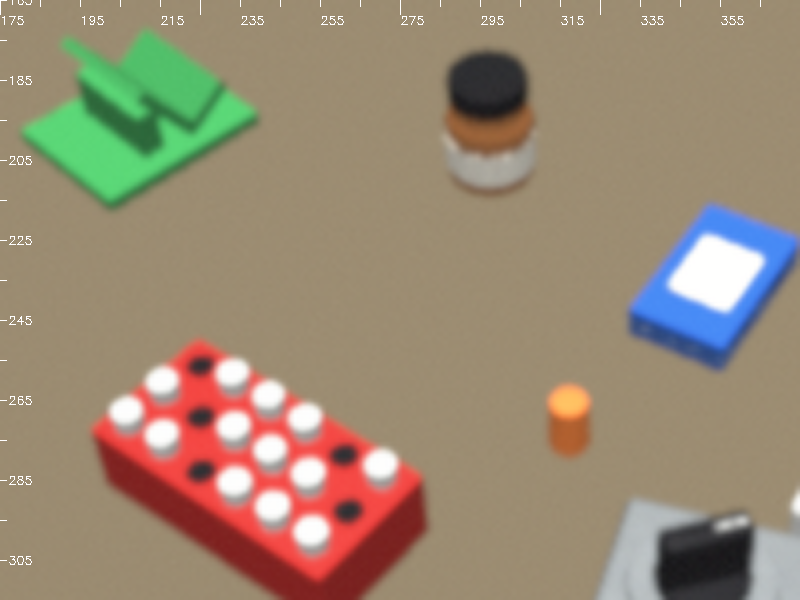

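```bash
cat > h.py <<'E'
import numpy as np,cv2
from scipy.optimize import least_squares
from scipy.spatial.transform import Rotation as R
from rig import env,eyes
P={n:eyes.camera_params(n) for n in("top","scene")}
def proj(n,X):
    X=np.atleast_2d(X);p=P[n];c=X@p["world_to_cam"][:3,:3].T+p["world_to_cam"][:3,3]
    u=np.c_[c[:,0],-c[:,1],-c[:,2]]@p["mtx"].T
    return u[:,:2]/u[:,2:]
def place(q,L):
    c,s=np.cos(q[2]),np.sin(q[2]);L=np.asarray(L,float)
    return np.c_[q[0]+c*L[:,0]-s*L[:,1],q[1]+s*L[:,0]+c*L[:,1],L[:,2]]
def onplane(n,uv,z):
    return least_squares(lambda a:(proj(n,[[a[0],a[1],z]])-uv).ravel(),[.5,0]).x
def rect(lx,ly,z): return np.array([[lx,ly,z],[lx,-ly,z],[-lx,-ly,z],[-lx,ly,z]])
A=lambda p:np.array(p)/4+[140,178]
B=lambda p:np.array(p)/4+[300,178]
C=lambda p:np.array(p)/4+[175,165]
E
cat > m.py <<'E'
from h import *
def fit(name,obs,q0):
    r=least_squares(lambda q:np.concatenate([(proj(n,place(q,L))-uv).ravel() for n,L,uv in obs]),q0)
    print(name,r.x.round(4),"deg",np.degrees(r.x[2]).round(1),"rms",np.sqrt(np.mean(r.fun**2)).round(2));return r.x
fit("mailer",[("top",rect(.048,.029,.02),A([(651,389),(742,391),(740,543),(648,541)]))],[.5,0,0])
fit("lid",[("top",rect(.075,.075,.15),A([(12,293),(267,219),(332,467),(77,545)]))],[.5,.3,.2])
fit("slot",[("top",rect(.016,.04,.15),A([(98,376),(232,337),(246,388),(114,424)]))],[.5,.3,.2])
fit("lamp",[("top",rect(.05,.06,.059),A([(414,58),(597,22),(628,170),(450,207)]))],[.7,.1,.2])
print("stopper",onplane("top",B([(88,261)]),.032),onplane("scene",C([(568,402)]),.032))
print("jar",onplane("top",B([(321,512)]),.072))
# stand: q=x,y,yaw, V corner xc,zc ; width 74
d=np.radians(55)
def model(q):
    x,z=q[3],q[4];b=(x+.048*np.cos(d),z+.048*np.sin(d));l=(x-.029*np.sin(d),z+.029*np.cos(d));w=.037
    return {"base":rect(.055,.045,.01),"bt":np.array([[b[0],w,b[1]],[b[0],-w,b[1]]]),"lt":np.array([[l[0],w,l[1]],[l[0],-w,l[1]]]),"v":np.array([[x,w,z],[x,-w,z]])}
obs=[("top","base",B([(575,302),(708,337),(680,500),(540,466)])),("top","bt",B([(600,348),(710,378)])),("top","lt",B([(562,440),(680,472)])),
 ("scene","base1",C([(110,202),(22,130),(258,114)]))]
for yaw in(0,np.pi):
    def f(q):
        m=model(q);o=[]
        s=yaw!=0
        for n,k,uv in obs:
            if k=="base1": L=m["base"][[2,0,1]] if s else m["base"][[0,1,3]]
            elif k=="base": L=np.roll(m[k],2,0) if s else m[k]
            elif s: L=m["lt" if k=="bt" else "bt"][::-1]
            else: L=m[k]
            o.append((proj(n,place(q,L))-uv).ravel())
        return np.concatenate(o)
    r=least_squares(f,[.5,-.3,yaw,0,.015]);print("stand",r.x.round(4),np.degrees(r.x[2]),r.cost,f(r.x).round(1))
    q=r.x;m=model(q)
    t=cv2.imread("pics/top0.png");s=cv2.imread("pics/scene0.png");k=6
    for n,im,c0,r0 in(("top",t,425,245),("scene",s,170,165)):
        o=cv2.resize(im[r0:r0+65,c0:c0+65],None,fx=k,fy=k,interpolation=cv2.INTER_CUBIC)
        W={kk:((proj(n,place(q,v))-[c0,r0]+.5)*k).astype(int) for kk,v in m.items()}
        cv2.polylines(o,[W["base"]],True,(255,255,255),1)
        for e,cl in(("bt",(0,0,255)),("lt",(255,0,0))): cv2.polylines(o,[np.r_[W[e],W["v"][::-1]]],True,cl,1)
        cv2.imwrite(f"pics/o_{n}_{int(yaw)}.png",o)
t=cv2.imread("pics/top0.png");s=cv2.imread("pics/scene0.png")
dm=[]
for im,c0,r0 in((t,255,185),(s,325,283)):
    o=cv2.resize(im[r0:r0+45,c0:c0+60],None,fx=6.5,fy=6.5,interpolation=cv2.INTER_CUBIC)
    for i in range(0,60,10): cv2.putText(o,str(c0+i),(int(i*6.5),10),0,.35,(0,255,255),1);cv2.line(o,(int(i*6.5),12),(int(i*6.5),18),(0,255,255),1)
    for i in range(10,45,10): cv2.putText(o,str(r0+i),(0,int(i*6.5)+4),0,.35,(0,255,255),1)
    dm.append(cv2.resize(cv2.copyMakeBorder(o,0,0,0,10,0),(400,293)))
row=lambda a,b:np.hstack([cv2.resize(x,(300,300)) for x in(a,b)])
g=lambda n:cv2.imread(f"pics/o_{n}.png")
top=np.hstack([cv2.resize(g(n),(200,200)) for n in("top_0","scene_0","top_3","scene_3")])
top=np.hstack([cv2.resize(g(n),(305,305)) for n in("top_0","scene_0")])
top=np.hstack([top,np.vstack([cv2.resize(g("scene_3"),(190,190)),np.zeros((115,190,3),np.uint8)])])
bot=np.hstack(dm);top=cv2.copyMakeBorder(top,0,0,0,bot.shape[1]-top.shape[1],0) if bot.shape[1]>=top.shape[1] else top[:,:bot.shape[1]]
cv2.imwrite("pics/d.png",np.vstack([top,bot])[:600])
E
python3 m.py
```

```text
mailer [ 0.4523  0.0147 -0.0417] deg -2.4 rms 0.13
lid [0.4986 0.3106 0.2721] deg 15.6 rms 0.3
slot [0.4976 0.3103 0.2628] deg 15.1 rms 0.61
lamp [0.6727 0.1183 0.1928] deg 11.0 rms 0.77
stopper [ 0.58022806 -0.00907225] [ 0.58278112 -0.00932169]
jar [ 0.416789   -0.14411702]
stand [ 0.4865 -0.3494 -0.2842 -0.0129  0.0198] -16.282961289247666 7.931650077772434 [-0.2 -0.8  0.8 -0.6 -0.9  0.3 -0.7 -0.4 -1.7  1.1  0.3  1.3  1.1 -1.
  0.7 -1.3  0.2 -0.5 -0.6 -0.4  0.5 -1.2]
stand [ 0.5004 -0.3568  3.0149  0.0199 -0.0067] 172.74086645192702 727.4432034731325 [ -1.4  -4.1   0.2  -9.4   5.3  -7.5   4.9  -2.6  -5.7   4.3  -4.3  -0.2
   5.    0.5   5.1  -4.4  -1.3   2.2  26.2 -19.2  -5.8  -1.8]
```

View pics/d.png

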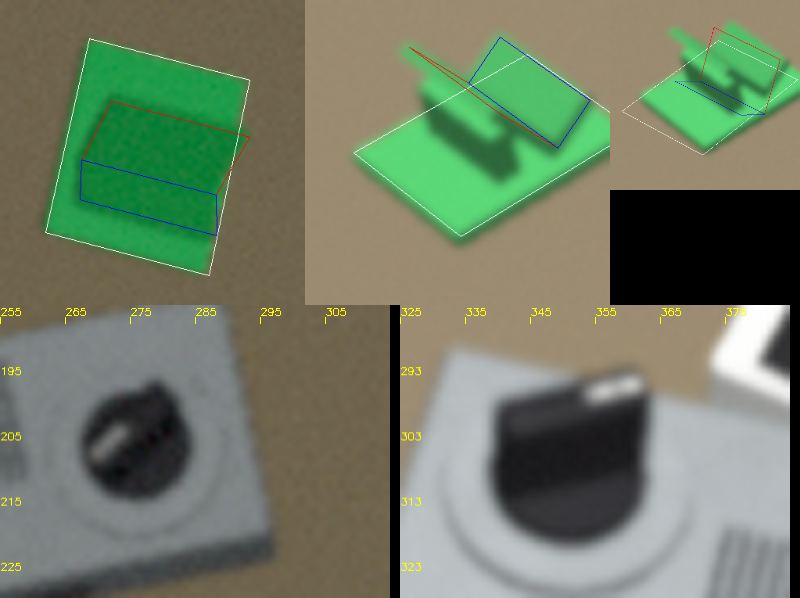

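```bash
python3 - <<'E'
from h import *
T=lambda X,Y:np.array([[255+X/6.5,185+(Y-305)/6.5]])
S=lambda X,Y:np.array([[325+(X-400)/6.5,283+(Y-305)/6.5]])
for h in(.075,.085,.09,.095,.1):
    a,b=onplane("scene",S(500,408),h),onplane("scene",S(645,378),h)
    m,n=onplane("top",T(93,455),h),onplane("top",T(128,428),h); ur=onplane("top",T(163,393),h)
    an=lambda d:np.degrees(np.arctan2(d[1],d[0])).round(1)
    print(h,"scene mid",((a+b)/2).round(4),"len",np.linalg.norm(b-a).round(4),an(b-a),"top mark",m.round(4),n.round(4),an(m-n),"topmid",((m+ur)/2).round(4))
print("disc top",[onplane("top",T(137,445),z).round(4) for z in(.059,.07,.08)])
print("ring scene",onplane("scene",S(568,495),.062), onplane("top",T(140,447),.062))
q=env.get_state()["orientation"];print(R.from_quat(np.roll(q,-1)).as_matrix().round(3))
E
```

```text
0.075 scene mid [0.6507 0.0957] len 0.0415 131.3 top mark [0.6644 0.1201] [0.6747 0.1067] 127.4 topmid [0.6763 0.1066]
0.085 scene mid [0.6576 0.0983] len 0.0408 131.3 top mark [0.6618 0.1192] [0.6721 0.1059] 127.4 topmid [0.6736 0.1058]
0.09 scene mid [0.661  0.0996] len 0.0405 131.3 top mark [0.6606 0.1188] [0.6708 0.1055] 127.4 topmid [0.6723 0.1055]
0.095 scene mid [0.6645 0.1009] len 0.0402 131.3 top mark [0.6593 0.1184] [0.6694 0.1051] 127.4 topmid [0.671  0.1051]
0.1 scene mid [0.6679 0.1022] len 0.0399 131.3 top mark [0.658  0.1179] [0.6681 0.1047] 127.4 topmid [0.6697 0.1047]
disc top [array([0.672 , 0.1045]), array([0.6692, 0.1036]), array([0.6666, 0.1029])]
ring scene [0.67332934 0.10535304] [0.67041152 0.10309155]
[[-0.948  0.318 -0.   ]
 [ 0.318  0.948 -0.001]
 [ 0.    -0.001 -1.   ]]
```

```bash
cat >> h.py <<'E'
from scipy.spatial.transform import Slerp
def tool(psi,ax="y",lean=0):
    p=np.radians(psi);c,s=np.cos(p),np.sin(p)
    return R.from_matrix(np.array([[c,s,0],[s,-c,0],[0,0,-1]]))*R.from_euler(ax,lean,degrees=True)
def plan(pos,Rt,n,frm=None):
    """rows from the measured pose (or frm) to (pos,Rt) in n equal rows"""
    if frm is None:
        s=env.get_state();frm=(s["tool_pos"],R.from_quat(np.roll(s["orientation"],-1)))
    p,q=frm;sl=Slerp([0,1],R.concatenate([q,Rt]));out=[]
    rv=(q.inv()*Rt).as_rotvec(degrees=True)/n/30
    for i in range(n):
        d=sl(i/n).inv().apply((np.array(pos)-p)/n)/.25
        out.append([float(x) for x in np.r_[d,rv].round(3)])
    m=np.abs(out).max(0);print("max shift",np.linalg.norm(np.array(out)[:,:3],axis=1).max().round(3),"(.167) turn",np.linalg.norm(rv).round(3),"(.238)")
    if np.linalg.norm(rv)<.004: print(n,"x",out[0])
    else:
        for i in range(0,n,8): print(str(out[i:i+8]).replace(" ",""))
    return (np.array(pos),Rt)
SY=-16.3;SO=np.array([.4865,-.3494])
def stand(x,z,y=0):
    a=np.radians(SY);return np.array([SO[0]+np.cos(a)*x-np.sin(a)*y,SO[1]+np.sin(a)*x+np.cos(a)*y,z])
E
python3 - <<'E'
from h import *
Rp=tool(177.6,"y",30);tip=np.array([.459,.0145,.010]);pre=tip-.1*Rp.apply([0,0,1])
plan(pre+[0,0,.08],Rp,18)
print(pre)
E
```

```text
max shift 0.147 (.167) turn 0.063 (.238)
[[-0.106,-0.1,0.008,0.008,0.055,-0.029],[-0.105,-0.102,0.006,0.008,0.055,-0.029],[-0.104,-0.103,0.003,0.008,0.055,-0.029],[-0.102,-0.105,0.001,0.008,0.055,-0.029],[-0.1,-0.107,-0.002,0.008,0.055,-0.029],[-0.099,-0.108,-0.004,0.008,0.055,-0.029],[-0.097,-0.11,-0.007,0.008,0.055,-0.029],[-0.095,-0.111,-0.009,0.008,0.055,-0.029]]
[[-0.093,-0.113,-0.011,0.008,0.055,-0.029],[-0.091,-0.114,-0.013,0.008,0.055,-0.029],[-0.089,-0.115,-0.016,0.008,0.055,-0.029],[-0.086,-0.117,-0.018,0.008,0.055,-0.029],[-0.084,-0.118,-0.02,0.008,0.055,-0.029],[-0.082,-0.12,-0.022,0.008,0.055,-0.029],[-0.079,-0.121,-0.023,0.008,0.055,-0.029],[-0.077,-0.122,-0.025,0.008,0.055,-0.029]]
[[-0.074,-0.123,-0.027,0.008,0.055,-0.029],[-0.071,-0.125,-0.028,0.008,0.055,-0.029]]
[0.50895614 0.01240622 0.09660254]
```

```bash
python3 -m jog '[[-0.11,-0.10,0.01,0.01,0.05,-0.03],[-0.11,-0.10,0.01,0.01,0.05,-0.03],[-0.10,-0.10,0,0.01,0.06,-0.03],[-0.10,-0.11,0,0.01,0.06,-0.03],[-0.10,-0.11,0,0.01,0.06,-0.03],[-0.10,-0.11,0,0.01,0.06,-0.03],[-0.10,-0.11,-0.01,0.01,0.06,-0.03],[-0.10,-0.11,-0.01,0.01,0.05,-0.03]]' 1 30
python3 -m jog '[[-0.09,-0.11,-0.01,0.01,0.06,-0.03],[-0.09,-0.11,-0.01,0.01,0.05,-0.03],[-0.09,-0.12,-0.02,0.01,0.06,-0.03],[-0.09,-0.12,-0.02,0.01,0.05,-0.03],[-0.08,-0.12,-0.02,0.01,0.06,-0.03],[-0.08,-0.12,-0.02,0.01,0.05,-0.03],[-0.08,-0.12,-0.02,0.01,0.06,-0.03],[-0.08,-0.12,-0.02,0.01,0.05,-0.03]]'
python3 -m jog '[[-0.07,-0.12,-0.03,0.01,0.05,-0.03],[-0.07,-0.12,-0.03,0.01,0.05,-0.03],[0,0,0,0,0,0],[0,0,0,0,0,0]]'
python3 - <<'E'
from h import *
Rp=tool(177.6,"y",30);tip=np.array([.459,.0145,.010]);pre=tip-.1*Rp.apply([0,0,1])
f=plan(pre,Rp,4);plan(tip,Rp,6,f);print(env.get_state()["joint_pos"].round(2))
E
```

```text
clock: 0.77
tool_pos: [0.3402, 0.3315, 0.1972]
orientation: [-0.12, 0.097, 0.988, -0.001]
contact_force: [0.6, 0.6, 0.4]
gripper_width: 1.001
finger_force: 0.0
clock: 1.43
tool_pos: [0.4789, 0.0744, 0.1801]
orientation: [-0.235, 0.033, 0.972, -0.003]
contact_force: [0.4, 0.5, 0.1]
gripper_width: 1.001
finger_force: 0.0
clock: 1.77
tool_pos: [0.5134, 0.0129, 0.1775]
orientation: [-0.26, 0.018, 0.965, -0.004]
contact_force: [-0.4, 0.0, -1.7]
gripper_width: 1.005
finger_force: 0.0
max shift 0.081 (.167) turn 0.009 (.238)
[[-0.037,0.001,0.072,-0.009,-0.001,0.0],[-0.037,0.0,0.072,-0.009,-0.001,0.0],[-0.037,-0.0,0.072,-0.009,-0.001,0.0],[-0.037,-0.0,0.072,-0.009,-0.001,0.0]]
max shift 0.067 (.167) turn 0.0 (.238)
6 x [0.0, -0.0, 0.067, 0.0, 0.0, 0.0]
[-0.08  0.6   1.57 -0.04  1.49 -1.6 ]
```

```bash
python3 -m jog '[[-0.037,0,0.072,-0.01,0,0],[-0.037,0,0.072,-0.01,0,0],[-0.037,0,0.072,-0.01,0,0],[-0.037,0,0.072,-0.01,0,0],[0,0,0.08,0,0,0],[0,0,0.08,0,0,0],[0,0,0.08,0,0,0],[0,0,0.06,0,0,0]]'
python3 -m jog '[[0,0,0.04,0,0,0],[0,0,0,0,0,0],[0,0,0,0,0,0]]'
python3 - <<'E'
from h import *
Rp=tool(177.6,"y",30);tip=np.array([.459,.0145,.010])
plan(tip,Rp,2)
E
```

```text
clock: 2.43
tool_pos: [0.4698, 0.0164, 0.0319]
orientation: [-0.26, 0.019, 0.965, 0.006]
contact_force: [0.6, -0.0, -0.2]
gripper_width: 1.001
finger_force: 0.0
clock: 2.68
tool_pos: [0.4664, 0.0159, 0.0244]
orientation: [-0.259, 0.019, 0.966, 0.006]
contact_force: [-0.4, 0.2, 0.6]
gripper_width: 1.0
finger_force: 0.0
max shift 0.032 (.167) turn 0.003 (.238)
2 x [-0.002, -0.003, 0.032, 0.0, -0.001, 0.003]
```

```bash
python3 -m jog '[[0,-0.003,0.03,0,0,0],[0,-0.003,0.03,0,0,0],[0,0,0,0,0,0]]'
python3 -m jog '[[0,0,0,0,0,0],[0,0,0,0,0,0],[0,0,0,0,0,0],[0,0,0,0,0,0],[0,0,0,0,0,0],[0,0,0,0,0,0]]' 0 30
python3 -m jog '[[0,0,-0.05,0,0,0],[0,0,-0.1,0,0,0],[0,0,-0.1,0,0,0],[0,0,-0.1,0,0,0],[0,0,-0.1,0,0,0],[0,0,0,0,0,0]]'
python3 - <<'E'
from h import *
s=env.get_state();cv2.imwrite("pics/g_s.png",eyes.grab_frame("scene"));cv2.imwrite("pics/g_t.png",eyes.grab_frame("top"))
a=cv2.imread("pics/g_s.png")[140:300,270:430];b=cv2.imread("pics/g_t.png")[200:360,240:400]
cv2.imwrite("pics/g.png",cv2.resize(np.hstack([a,b]),(800,400),interpolation=cv2.INTER_CUBIC))
E
```

```text
clock: 2.93
tool_pos: [0.458, 0.0142, 0.0104]
orientation: [-0.26, 0.019, 0.965, 0.006]
contact_force: [0.5, -1.0, -0.9]
gripper_width: 0.999
finger_force: 0.0
clock: 3.43
tool_pos: [0.459, 0.0142, 0.0111]
orientation: [-0.259, 0.019, 0.966, 0.006]
contact_force: [0.1, -1.3, 0.4]
gripper_width: 0.638
finger_force: 0.0
clock: 3.93
tool_pos: [0.5182, 0.0116, 0.1116]
orientation: [-0.256, 0.019, 0.966, 0.006]
contact_force: [-0.3, -1.1, -0.2]
gripper_width: 0.606
finger_force: 30.0
```

View pics/g.png

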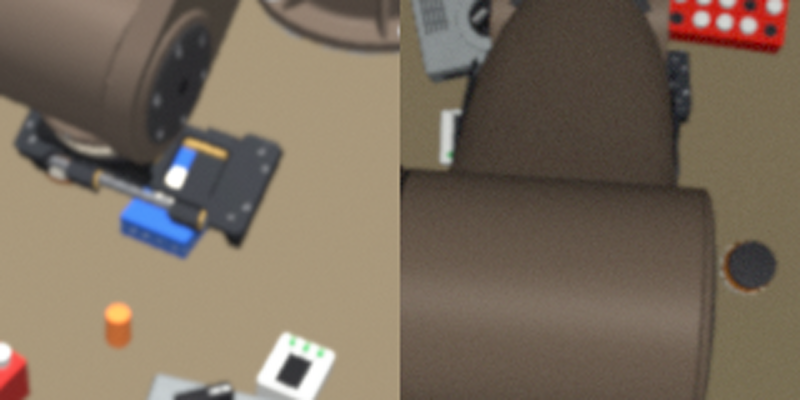

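Mailer appears held across its width (opening 0.606 = 58 mm) and level. Its near-end corners are at about (319,230) and (344,243) in the scene image. I'll compare those with a no-slip projection.

```bash
python3 - <<'E'
from h import *
q=[.5115,.0121,np.radians(-2.4)]
L=[[.048,-.029,.1008],[.048,.029,.1008],[.048,-.029,.1208],[.048,.029,.1208]]
print(proj("scene",place(q,L)).round(1), "obs (318.8,230),(344,242.8),(318.8,222),(344.8,235)")
s=env.get_state();f=(s["tool_pos"],R.from_quat(np.roll(s["orientation"],-1)))
# mailer pose in tool (no slip)
Rm=R.from_euler("z",-2.4,degrees=True);Rt0=tool(177.6,"y",30)
rel=Rt0.inv().apply(np.array([.4523,.0147,.01])-[.459,.0142,.0108]);relR=Rt0.inv()*Rm;print("rel",rel.round(4))
# seat
Rs=R.from_euler("z",SY,degrees=True)*R.from_euler("y",-55,degrees=True);seat=stand(.0064,.0648)
RtS=Rs*relR.inv();tS=seat-RtS.apply(rel);print("seat",seat.round(4),"tip",tS.round(4),RtS.as_matrix()[:,2].round(2))
np.savez("seat.npz",t=tS,q=RtS.as_quat())
up=tS+[0,0,.13]
plan(up,RtS,14)
E
```

```text
[[318.3 232.3]
 [344.8 243.1]
 [318.3 225. ]
 [345.2 235.8]] obs (318.8,230),(344,242.8),(318.8,222),(344.8,235)
rel [0.0054 0.0002 0.0041]
seat [ 0.4926 -0.3512  0.0648] tip [ 0.4956 -0.3523  0.0708] [ 0.41 -0.12 -0.91]
max shift 0.108 (.167) turn 0.135 (.238)
[[0.014,-0.104,-0.022,-0.001,-0.13,0.035],[0.011,-0.104,-0.023,-0.001,-0.13,0.035],[0.008,-0.104,-0.024,-0.001,-0.13,0.035],[0.004,-0.105,-0.024,-0.001,-0.13,0.035],[0.0,-0.105,-0.025,-0.001,-0.13,0.035],[-0.003,-0.105,-0.025,-0.001,-0.13,0.035],[-0.007,-0.104,-0.024,-0.001,-0.13,0.035],[-0.01,-0.104,-0.024,-0.001,-0.13,0.035]]
[[-0.014,-0.104,-0.023,-0.001,-0.13,0.035],[-0.017,-0.104,-0.022,-0.001,-0.13,0.035],[-0.021,-0.103,-0.021,-0.001,-0.13,0.035],[-0.024,-0.103,-0.019,-0.001,-0.13,0.035],[-0.027,-0.103,-0.018,-0.001,-0.13,0.035],[-0.03,-0.102,-0.016,-0.001,-0.13,0.035]]
```

```bash
python3 -m jog '[[0,-0.05,-0.04,0,0,0],[0.015,-0.10,-0.02,0,-0.13,0.035],[0.01,-0.10,-0.02,0,-0.13,0.035],[0.01,-0.10,-0.02,0,-0.13,0.035],[0.005,-0.105,-0.02,0,-0.13,0.035],[0,-0.105,-0.02,0,-0.13,0.035],[0,-0.105,-0.02,0,-0.13,0.035],[-0.005,-0.105,-0.02,0,-0.13,0.035]]'
python3 -m jog '[[-0.01,-0.10,-0.02,0,-0.13,0.035],[-0.015,-0.10,-0.02,0,-0.13,0.035],[-0.02,-0.10,-0.02,0,-0.13,0.035],[-0.02,-0.10,-0.02,0,-0.13,0.035],[-0.025,-0.10,-0.02,0,-0.13,0.035],[-0.025,-0.10,-0.02,0,-0.13,0.035],[-0.03,-0.10,-0.02,0,-0.13,0.035],[0,0,0,0,0,0]]'
cat > s.py <<'E'
from h import *
import sys
z=np.load("seat.npz");plan(z["t"]+[float(sys.argv[3]) if len(sys.argv)>3 else 0,0,float(sys.argv[1])],R.from_quat(z["q"]),int(sys.argv[2]))
E
python3 s.py .05 4
```

```text
clock: 4.7
tool_pos: [0.5053, -0.1816, 0.1574]
orientation: [-0.023, 0.082, 0.996, -0.016]
contact_force: [0.7, -0.9, 0.1]
gripper_width: 0.609
finger_force: 30.0
clock: 5.37
tool_pos: [0.4961, -0.3598, 0.2039]
orientation: [0.214, 0.14, 0.966, -0.036]
contact_force: [0.2, 0.2, -0.2]
gripper_width: 0.604
finger_force: 30.0
max shift 0.083 (.167) turn 0.006 (.238)
[[0.037,0.008,0.074,-0.006,0.001,-0.001],[0.037,0.008,0.074,-0.006,0.001,-0.001],[0.037,0.008,0.074,-0.006,0.001,-0.001],[0.037,0.007,0.074,-0.006,0.001,-0.001]]
```

```bash
python3 -m jog '[[0.037,0.01,0.074,-0.01,0,0],[0.037,0.01,0.074,0,0,0],[0.037,0.005,0.074,-0.01,0,0],[0.037,0.005,0.074,0,0,0],[0,0,0,0,0,0],[0,0,0,0,0,0]]'
python3 s.py .012 4
python3 - <<'E'
from h import *
a=eyes.grab_frame("scene")[130:230,140:260];b=eyes.grab_frame("top")[230:330,400:520]
cv2.imwrite("pics/i.png",cv2.resize(np.vstack([a,b]),None,fx=3,fy=3,interpolation=cv2.INTER_CUBIC))
E
```

```text
clock: 5.87
tool_pos: [0.4971, -0.3479, 0.12]
orientation: [0.212, 0.137, 0.967, -0.029]
contact_force: [0.8, -0.1, 0.6]
gripper_width: 0.609
finger_force: 30.0
max shift 0.038 (.167) turn 0.003 (.238)
4 x [0.016, -0.005, 0.034, 0.001, -0.002, 0.001]
```

View pics/i.png

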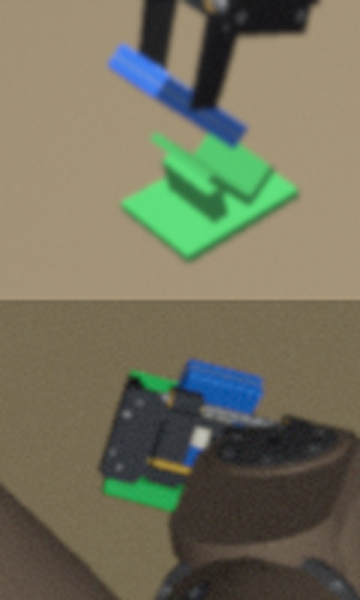

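```bash
python3 - <<'E'
from h import *
s=env.get_state();Rt=R.from_quat(np.roll(s["orientation"],-1))
rel=np.array([.0054,.0002,.0041]);Rt0=tool(177.6,"y",30);relR=Rt0.inv()*R.from_euler("z",-2.4,degrees=True)
for n,o in(("scene",(140,130)),("top",(400,130))):
  for sx in(1,-1):
    L=np.array([[sx*.048,y,z] for y in(-.029,.029) for z in(-.01,.01)])
    W=s["tool_pos"]+Rt.apply(rel)+(Rt*relR).apply(L);print(n,sx,((proj(n,W)-o)*3).round(0).tolist())
E
python3 s.py .012 4
```

```text
scene 1 [[106.0, 60.0], [122.0, 37.0], [154.0, 94.0], [170.0, 70.0]]
scene -1 [[189.0, 113.0], [204.0, 92.0], [236.0, 145.0], [250.0, 124.0]]
top 1 [[263.0, 377.0], [264.0, 396.0], [189.0, 358.0], [189.0, 376.0]]
top -1 [[217.0, 457.0], [217.0, 476.0], [147.0, 439.0], [146.0, 457.0]]
max shift 0.04 (.167) turn 0.002 (.238)
4 x [0.018, -0.004, 0.035, 0.0, -0.001, 0.002]
```

The picture shows the mailer held at the stand's slope, directly above the stand. Its corners agree with the projection to about 2 px, so I'll lower it.

```bash
python3 -m jog '[[0.018,-0.004,0.035,0,0,0],[0.018,-0.004,0.035,0,0,0],[0.018,-0.004,0.035,0,0,0],[0.018,-0.004,0.035,0,0,0],[0,0,0,0,0,0],[0,0,0,0,0,0]]'
python3 -m jog '[[0.006,0,0.013,0,0,0],[0,0,0,0,0,0],[0,0,0,0,0,0]]'
python3 -m jog '[[0.006,0,0.013,0,0,0],[0,0,0,0,0,0],[0,0,0,0,0,0]]'
python3 s.py 0 1
```

```text
clock: 6.47
tool_pos: [0.5027, -0.351, 0.0902]
orientation: [0.201, 0.141, 0.969, -0.032]
contact_force: [-0.6, -0.1, -0.7]
gripper_width: 0.608
finger_force: 30.0
clock: 6.72
tool_pos: [0.5033, -0.3512, 0.0881]
orientation: [0.201, 0.142, 0.969, -0.033]
contact_force: [-0.1, -0.6, 0.0]
gripper_width: 0.606
finger_force: 30.0
clock: 6.97
tool_pos: [0.5039, -0.3514, 0.0859]
orientation: [0.2, 0.142, 0.969, -0.034]
contact_force: [-3.3, -0.2, 6.3]
gripper_width: 0.604
finger_force: 30.0
max shift 0.069 (.167) turn 0.057 (.238)
[[0.052,-0.013,0.043,-0.021,-0.052,-0.009]]
```

```bash
python3 - <<'E'
from h import *
s=env.get_state();print(s["joint_pos"].round(3),s["contact_force"],s["joint_velocities"].round(3))
E
```

```text
[-0.8    0.551  1.98   0.663  0.308 -2.685] [-3.28890235 -0.18133153  6.29657762] [-0.001 -0.001 -0.001 -0.    -0.001 -0.002]
```

Joint 6 is at its limit (-2.685), so this hand orientation can't seat the mailer. I'll lift it off, set it back on the bench and regrasp it with the hand turned half a turn.

```bash
python3 - <<'E'
from h import *
s=env.get_state();Rt=R.from_quat(np.roll(s["orientation"],-1))
f=plan(s["tool_pos"]+[-.008,0,.12],Rt,6)
Rp=tool(177.6,"y",30)
plan([.515,.0125,.107],Rp,14,f)
E
```

```text
max shift 0.08 (.167) turn 0.0 (.238)
6 x [-0.027, -0.002, -0.075, 0.0, 0.0, 0.0]
max shift 0.108 (.167) turn 0.131 (.238)
[[0.034,0.101,0.015,0.001,0.126,-0.036],[0.031,0.102,0.017,0.001,0.126,-0.036],[0.028,0.102,0.019,0.001,0.126,-0.036],[0.024,0.103,0.021,0.001,0.126,-0.036],[0.021,0.103,0.022,0.001,0.126,-0.036],[0.018,0.104,0.024,0.001,0.126,-0.036],[0.014,0.104,0.025,0.001,0.126,-0.036],[0.01,0.104,0.025,0.001,0.126,-0.036]]
[[0.007,0.105,0.026,0.001,0.126,-0.036],[0.003,0.105,0.026,0.001,0.126,-0.036],[-0.001,0.105,0.026,0.001,0.126,-0.036],[-0.004,0.105,0.026,0.001,0.126,-0.036],[-0.008,0.105,0.026,0.001,0.126,-0.036],[-0.012,0.104,0.025,0.001,0.126,-0.036]]
```

```bash
python3 -m jog '[[-0.027,0,-0.075,0,0,0],[-0.027,0,-0.075,0,0,0],[-0.027,0,-0.075,0,0,0],[-0.027,0,-0.075,0,0,0],[-0.027,0,-0.075,0,0,0],[-0.027,0,-0.075,0,0,0]]'
python3 -m jog '[[0.03,0.10,0.015,0,0.126,-0.036],[0.03,0.10,0.015,0,0.126,-0.036],[0.03,0.10,0.02,0,0.126,-0.036],[0.025,0.10,0.02,0,0.126,-0.036],[0.02,0.105,0.02,0,0.126,-0.036],[0.02,0.105,0.025,0,0.126,-0.036],[0.015,0.105,0.025,0,0.126,-0.036],[0.01,0.105,0.025,0,0.126,-0.036]]'
python3 -m jog '[[0.005,0.105,0.025,0,0.126,-0.036],[0.005,0.105,0.025,0,0.126,-0.036],[0,0.105,0.025,0,0.126,-0.036],[-0.005,0.105,0.025,0,0.126,-0.036],[-0.01,0.105,0.025,0,0.126,-0.036],[-0.01,0.105,0.025,0,0.126,-0.036],[0,0,0,0,0,0],[0,0,0,0,0,0]]'
python3 - <<'E'
from h import *
Rp=tool(177.6,"y",30);d=Rp.apply([0,0,1]);t=np.array([.459,.0145,.0115])
f=plan(t-.03*d,Rp,5);plan(t,Rp,4,f);print(env.get_state()["joint_pos"].round(2))
E
```

```text
clock: 7.47
tool_pos: [0.4968, -0.3481, 0.2057]
orientation: [0.2, 0.142, 0.969, -0.033]
contact_force: [0.0, 0.5, -0.3]
gripper_width: 0.607
finger_force: 30.0
clock: 8.13
tool_pos: [0.5068, -0.1399, 0.1498]
orientation: [-0.064, 0.073, 0.995, -0.01]
contact_force: [-0.2, -0.9, -0.3]
gripper_width: 0.607
finger_force: 30.0
clock: 8.8
tool_pos: [0.5152, 0.0167, 0.1083]
orientation: [-0.258, 0.017, 0.966, 0.008]
contact_force: [-0.2, -0.5, -0.4]
gripper_width: 0.609
finger_force: 30.0
max shift 0.065 (.167) turn 0.003 (.238)
5 x [0.0, -0.004, 0.065, 0.001, 0.001, 0.003]
max shift 0.03 (.167) turn 0.0 (.238)
4 x [-0.0, 0.0, 0.03, 0.0, 0.0, 0.0]
[-0.09  0.68  1.62 -0.02  1.36 -1.61]
```

```bash
python3 -m jog '[[0,-0.004,0.065,0,0,0],[0,-0.004,0.065,0,0,0],[0,-0.004,0.065,0,0,0],[0,-0.004,0.065,0,0,0],[0,-0.004,0.065,0,0,0],[0,0,0.04,0,0,0],[0,0,0.03,0,0,0],[0,0,0,0,0,0]]'
python3 -m jog '[[0,0,0.02,0,0,0],[0,0,0.02,0,0,0],[0,0,0,0,0,0],[0,0,0,0,0,0]]'
```

```text
clock: 9.47
tool_pos: [0.4651, 0.0129, 0.0232]
orientation: [-0.258, 0.018, 0.966, 0.009]
contact_force: [0.8, 1.1, -1.3]
gripper_width: 0.608
finger_force: 30.0
clock: 9.8
tool_pos: [0.4609, 0.0136, 0.015]
orientation: [-0.257, 0.018, 0.966, 0.008]
contact_force: [0.3, -0.5, -0.6]
gripper_width: 0.608
finger_force: 30.0
```

```bash
python3 -m jog '[[0,0,0.012,0,0,0],[0,0,0,0,0,0],[0,0,0,0,0,0]]'
python3 -m jog '[[0,0,0,0,0,0],[0,0,0,0,0,0],[0,0,0,0,0,0],[0,0,0,0,0,0]]' 1
python3 -m jog '[[0,0,-0.1,0,0,0],[0,0,-0.15,0,0,0],[0,0,-0.15,0,0,0],[0,0,0,0,0,0.23],[0,0,0,0,0,0.23],[0,0,0,0,0,0.23],[0,0,0,0,0,0.23],[0,0,0,0,0,0.23]]'
python3 -m jog '[[0,0,0,0,0,0.23],[0,0,0,0,0,0.23],[0,0,0,0,0,0.23],[0,0,0,0,0,0.23],[0,0,0,0,0,0.23],[0,0,0,0,0,0.23],[0,0,0,0,0,0.23],[0,0,0,0,0,0.23]]'
python3 -m jog '[[0,0,0,0,0,0.23],[0,0,0,0,0,0.23],[0,0,0,0,0,0.23],[0,0,0,0,0,0.23],[0,0,0,0,0,0.23],[0,0,0,0,0,0.23],[0,0,0,0,0,0.23],[0,0,0,0,0,0.23]]'
python3 -m jog '[[0,0,0,0,0,0.23],[0,0,0,0,0,0.23],[0,0,0,0,0,0.23],[0,0,0,0,0,0.23],[0,0,0,0,0,0.23],[0,0,0,0,0,0.09],[0,0,0,0,0,0],[0,0,0,0,0,0]]'
python3 - <<'E'
from h import *
cv2.imwrite("pics/r_s.png",eyes.grab_frame("scene"));cv2.imwrite("pics/r_t.png",eyes.grab_frame("top"))
a=cv2.imread("pics/r_s.png")[170:290,290:410];b=cv2.imread("pics/r_t.png")[210:330,250:370]
cv2.imwrite("pics/r.png",cv2.resize(np.hstack([a,b]),(800,400),interpolation=cv2.INTER_CUBIC))
print(env.get_state()["joint_pos"].round(2))
for k in("r_s",):
    im=cv2.imread(f"pics/{k}.png");h=cv2.cvtColor(im,cv2.COLOR_BGR2HSV);m=cv2.inRange(h,(100,120,60),(125,255,255));ys,xs=np.nonzero(m);print(xs.min(),xs.max(),ys.min(),ys.max(),len(xs))
    im=cv2.imread("pics/scene0.png");h=cv2.cvtColor(im,cv2.COLOR_BGR2HSV);m=cv2.inRange(h,(100,120,60),(125,255,255));ys,xs=np.nonzero(m);print(xs.min(),xs.max(),ys.min(),ys.max(),len(xs))
E
```

```text
clock: 10.05
tool_pos: [0.46, 0.0136, 0.0126]
orientation: [-0.257, 0.018, 0.966, 0.008]
contact_force: [2.2, 0.1, 3.1]
gripper_width: 0.608
finger_force: 30.0
clock: 10.38
tool_pos: [0.4592, 0.0136, 0.0122]
orientation: [-0.258, 0.018, 0.966, 0.008]
contact_force: [-1.7, 0.1, -0.2]
gripper_width: 0.833
finger_force: 0.0
clock: 11.05
tool_pos: [0.5089, 0.0111, 0.099]
orientation: [-0.248, 0.306, 0.916, -0.069]
contact_force: [-0.1, -0.2, 0.9]
gripper_width: 1.0
finger_force: 0.0
clock: 11.72
tool_pos: [0.5089, 0.0111, 0.0989]
orientation: [-0.188, 0.696, 0.67, -0.176]
contact_force: [-0.4, 0.5, -0.9]
gripper_width: 1.0
finger_force: 0.0
clock: 12.38
tool_pos: [0.5089, 0.0111, 0.0989]
orientation: [-0.085, 0.927, 0.272, -0.243]
contact_force: [0.4, -0.0, -0.7]
gripper_width: 1.001
finger_force: 0.0
clock: 13.05
tool_pos: [0.5089, 0.0111, 0.099]
orientation: [-0.004, 0.966, -0.035, -0.258]
contact_force: [-0.9, -0.0, 0.5]
gripper_width: 1.001
finger_force: 0.0
[-0.1   0.69  1.64 -0.02  1.33  1.56]
332 363 228 255 375
333 373 217 255 629
```

View pics/r.png

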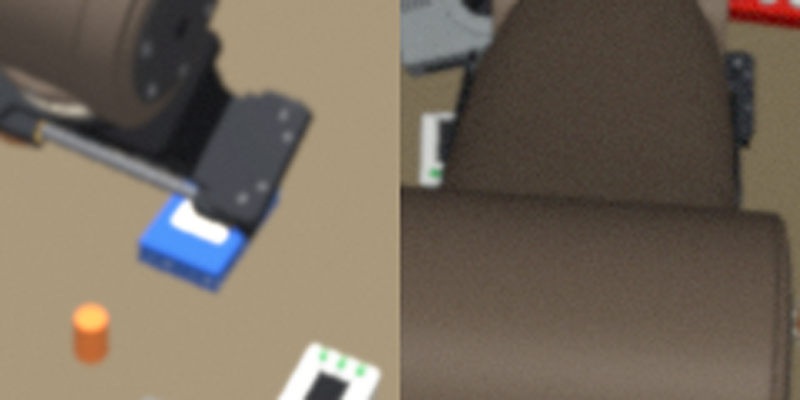

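The mailer is lying flat, back on its original spot to within a pixel (near corners at about (332,245) and (355,255)). Regrasping with the flipped hand.

```bash
python3 - <<'E'
from h import *
Rp=tool(-2.4,"y",-30);d=Rp.apply([0,0,1]);t=np.array([.459,.0138,.010])
f=plan(t-.03*d,Rp,4);plan(t,Rp,3,f)
E
```

```text
max shift 0.072 (.167) turn 0.014 (.238)
[[0.001,-0.0,0.072,-0.002,-0.001,-0.014],[0.001,-0.0,0.072,-0.002,-0.001,-0.014],[0.001,-0.0,0.072,-0.002,-0.001,-0.014],[0.001,-0.001,0.072,-0.002,-0.001,-0.014]]
max shift 0.04 (.167) turn 0.0 (.238)
3 x [0.0, -0.0, 0.04, 0.0, 0.0, 0.0]
```

```bash
python3 -m jog '[[0,0,0.072,0,0,-0.014],[0,0,0.072,0,0,-0.014],[0,0,0.072,0,0,-0.014],[0,0,0.072,0,0,-0.014],[0,0,0.04,0,0,0],[0,0,0.04,0,0,0],[0,0,0.04,0,0,0],[0,0,0,0,0,0]]'
python3 -m jog '[[0,0,0,0,0,0],[0,0,0,0,0,0],[0,0,0,0,0,0],[0,0,0,0,0,0],[0,0,0,0,0,0],[0,0,0,0,0,0],[0,0,0,0,0,0],[0,0,0,0,0,0]]' 0 30
python3 - <<'E'
from h import *
s=env.get_state();t0=s["tool_pos"];Rt0=R.from_quat(np.roll(s["orientation"],-1))
rel=Rt0.inv().apply(np.array([.452,.0142,.01])-t0);relR=Rt0.inv()*R.from_euler("z",-2.4,degrees=True)
print(t0,rel)
Rs=R.from_euler("z",SY,degrees=True)*R.from_euler("y",-55,degrees=True);seat=stand(.0064,.0648)
RtS=Rs*relR.inv();tS=seat-RtS.apply(rel);print("tip",tS.round(4))
np.savez("seat.npz",t=tS,q=RtS.as_quat())
f=plan(t0+np.array([.05,0,.1]),Rt0,5)
plan(tS+[0,0,.13],RtS,14,f)
E
```

```text
clock: 13.82
tool_pos: [0.4573, 0.0138, 0.0095]
orientation: [-0.008, 0.966, -0.021, -0.258]
contact_force: [1.1, -0.1, 0.4]
gripper_width: 1.001
finger_force: 0.0
clock: 14.48
tool_pos: [0.4585, 0.0137, 0.0107]
orientation: [-0.007, 0.966, -0.021, -0.257]
contact_force: [0.7, 0.4, 2.5]
gripper_width: 0.609
finger_force: 30.0
[0.45846518 0.01367693 0.01070092] [-0.00527434 -0.00022831  0.0038331 ]
tip [ 0.4956 -0.3523  0.0705]
max shift 0.089 (.167) turn 0.0 (.238)
5 x [-0.005, -0.002, -0.089, 0.0, 0.0, 0.0]
max shift 0.108 (.167) turn 0.135 (.238)
[[-0.012,0.105,-0.023,0.002,0.13,0.034],[-0.009,0.105,-0.024,0.002,0.13,0.034],[-0.005,0.105,-0.024,0.002,0.13,0.034],[-0.002,0.105,-0.025,0.002,0.13,0.034],[0.002,0.105,-0.025,0.002,0.13,0.034],[0.006,0.105,-0.025,0.002,0.13,0.034],[0.009,0.105,-0.024,0.002,0.13,0.034],[0.013,0.104,-0.024,0.002,0.13,0.034]]
[[0.016,0.104,-0.023,0.002,0.13,0.034],[0.019,0.104,-0.022,0.002,0.13,0.034],[0.023,0.103,-0.02,0.002,0.13,0.034],[0.026,0.103,-0.019,0.002,0.13,0.034],[0.029,0.102,-0.017,0.002,0.13,0.034],[0.032,0.102,-0.015,0.002,0.13,0.034]]
```

```bash
python3 -m jog '[[-0.005,0,-0.09,0,0,0],[-0.005,0,-0.09,0,0,0],[-0.005,0,-0.09,0,0,0],[-0.005,0,-0.09,0,0,0],[-0.005,0,-0.09,0,0,0],[-0.01,0.105,-0.023,0,0.13,0.034],[-0.01,0.105,-0.023,0,0.13,0.034],[-0.005,0.105,-0.025,0,0.13,0.034]]'
python3 -m jog '[[0,0.105,-0.025,0,0.13,0.034],[0,0.105,-0.025,0,0.13,0.034],[0.005,0.105,-0.025,0,0.13,0.034],[0.01,0.105,-0.025,0,0.13,0.034],[0.01,0.105,-0.025,0,0.13,0.034],[0.015,0.105,-0.023,0,0.13,0.034],[0.02,0.105,-0.022,0,0.13,0.034],[0.025,0.103,-0.02,0,0.13,0.034]]'
python3 -m jog '[[0.025,0.103,-0.02,0,0.13,0.034],[0.03,0.102,-0.017,0,0.13,0.034],[0.03,0.102,-0.015,0,0.13,0.034],[0,0,0,0,0,0],[0,0,0,0,0,0]]'
python3 s.py .04 5
```

```text
clock: 15.15
tool_pos: [0.5063, -0.0683, 0.1306]
orientation: [0.002, 0.987, -0.048, -0.156]
contact_force: [0.3, -0.2, -1.0]
gripper_width: 0.606
finger_force: 30.0
clock: 15.82
tool_pos: [0.4984, -0.2787, 0.1844]
orientation: [0.026, 0.986, -0.115, 0.115]
contact_force: [1.7, -0.4, -1.0]
gripper_width: 0.604
finger_force: 30.0
clock: 16.23
tool_pos: [0.4948, -0.3562, 0.2038]
orientation: [0.034, 0.966, -0.139, 0.214]
contact_force: [0.2, -0.2, -1.2]
gripper_width: 0.608
finger_force: 30.0
max shift 0.074 (.167) turn 0.005 (.238)
[[-0.032,-0.004,0.067,0.004,0.001,0.0],[-0.032,-0.003,0.067,0.004,0.001,0.0],[-0.032,-0.003,0.067,0.004,0.001,0.0],[-0.032,-0.003,0.067,0.004,0.001,0.0],[-0.032,-0.003,0.067,0.004,0.001,0.0]]
```

```bash
python3 -m jog '[[-0.032,-0.003,0.067,0,0,0],[-0.032,-0.003,0.067,0.01,0,0],[-0.032,-0.003,0.067,0,0,0],[-0.032,-0.003,0.067,0.01,0,0],[-0.032,-0.003,0.067,0,0,0],[0,0,0,0,0,0],[0,0,0,0,0,0]]'
python3 s.py .012 3;python3 -c "
from h import *
print(env.get_state()['joint_pos'].round(2))"
```

```text
clock: 16.82
tool_pos: [0.4963, -0.3505, 0.1106]
orientation: [0.028, 0.967, -0.136, 0.214]
contact_force: [0.4, -0.5, -0.5]
gripper_width: 0.607
finger_force: 30.0
max shift 0.038 (.167) turn 0.004 (.238)
[[-0.016,0.003,0.034,-0.001,0.003,0.003],[-0.016,0.003,0.034,-0.001,0.003,0.003],[-0.016,0.003,0.034,-0.001,0.003,0.003]]
[-0.82  0.5   1.99  0.7   0.35  0.4 ]
```

```bash
python3 -m jog '[[-0.016,0.003,0.034,0,0,0],[-0.016,0.003,0.034,0,0,0],[-0.016,0.003,0.034,0,0,0],[0,0,0,0,0,0],[0,0,0,0,0,0]]'
python3 s.py .004 2
python3 -m jog '[[-0.008,0,0.015,0,0,0],[0,0,0,0,0,0],[0,0,0,0,0,0]]'
```

```text
clock: 17.23
tool_pos: [0.4959, -0.3537, 0.084]
orientation: [0.029, 0.967, -0.136, 0.215]
contact_force: [0.1, -0.2, -1.4]
gripper_width: 0.607
finger_force: 30.0
max shift 0.019 (.167) turn 0.004 (.238)
[[-0.009,-0.002,0.017,-0.0,0.001,0.004],[-0.009,-0.002,0.017,-0.0,0.001,0.004]]
clock: 17.48
tool_pos: [0.4956, -0.3538, 0.0798]
orientation: [0.029, 0.967, -0.136, 0.215]
contact_force: [-0.5, 0.7, -0.2]
gripper_width: 0.607
finger_force: 30.0
```

```bash
python3 s.py 0 1
```

```text
max shift 0.038 (.167) turn 0.008 (.238)
[[-0.017,-0.006,0.033,0.001,0.002,0.008]]
```

Continuing down in 2–3 mm steps until contact.

```bash
python3 -m jog '[[-0.005,-0.003,0.01,0,0,0],[0,0,0,0,0,0],[0,0,0,0,0,0]]'
python3 -m jog '[[-0.005,-0.003,0.01,0,0,0],[0,0,0,0,0,0],[0,0,0,0,0,0]]'
```

```text
clock: 17.73
tool_pos: [0.4954, -0.353, 0.0761]
orientation: [0.029, 0.967, -0.137, 0.215]
contact_force: [-0.2, 0.2, -1.2]
gripper_width: 0.608
finger_force: 30.0
clock: 17.98
tool_pos: [0.4954, -0.3525, 0.0734]
orientation: [0.029, 0.967, -0.137, 0.215]
contact_force: [-2.6, 0.8, 4.4]
gripper_width: 0.605
finger_force: 30.0
```

```bash
python3 - <<'E'
from h import *
s=env.get_state();Rt=R.from_quat(np.roll(s["orientation"],-1));o=stand(0,0)
plan(s["tool_pos"]+stand(-.0025,-.002)-o,Rt,1)
E
```

```text
max shift 0.012 (.167) turn 0.0 (.238)
1 x [-0.012, -0.0, 0.003, 0.0, 0.0, 0.0]
```

```bash
python3 -m jog '[[-0.012,0,0.003,0,0,0],[0,0,0,0,0,0],[0,0,0,0,0,0]]'
python3 -m jog '[[-0.008,0,0.002,0,0,0],[0,0,0,0,0,0],[0,0,0,0,0,0]]'
```

```text
clock: 18.23
tool_pos: [0.4933, -0.3518, 0.0713]
orientation: [0.029, 0.967, -0.137, 0.215]
contact_force: [0.1, -0.6, 1.4]
gripper_width: 0.608
finger_force: 30.0
clock: 18.48
tool_pos: [0.493, -0.3519, 0.0714]
orientation: [0.029, 0.966, -0.137, 0.216]
contact_force: [6.4, 0.5, 10.5]
gripper_width: 0.61
finger_force: 30.0
```

Firm contact along the ledge normal (6.4, 10.5 N): the mailer is on the ledge. Releasing and backing off.

```bash
python3 -m jog '[[0.003,0,0,0,0,0],[0,0,0,0,0,0],[0,0,0,0,0,0],[0,0,0,0,0,0],[0,0,0,0,0,0],[0,0,0,0,0,0]]' 1
python3 -m jog '[[0,0,-0.05,0,0,0],[0,0,-0.1,0,0,0],[0,0,-0.15,0,0,0],[0,0,-0.15,0,0,0],[0,0,-0.15,0,0,0],[0,0,0,0,0,0]]'
python3 - <<'E'
from h import *
fr={n:eyes.grab_frame(n) for n in("scene","top")}
np.savez("fr.npz",**fr)
for n in fr:
    h=cv2.cvtColor(fr[n],cv2.COLOR_BGR2HSV);m=cv2.inRange(h,(100,120,60),(125,255,255));ys,xs=np.nonzero(m);print(n,len(xs),xs.min(),xs.max(),ys.min(),ys.max())
Rs=R.from_euler("z",SY,degrees=True)*R.from_euler("y",-55,degrees=True);seat=stand(.0064,.0648)
W=seat+Rs.apply([[a,b,c] for a in(-.048,.048) for b in(-.029,.029) for c in(-.01,.01)])
a=fr["scene"][130:230,150:250].copy();b=fr["top"][230:330,400:500].copy()
o=[]
for n,c0,r0 in(("scene",150,130),("top",400,230)):
    im=cv2.resize(fr[n][r0:r0+100,c0:c0+100],(400,400),interpolation=cv2.INTER_CUBIC)
    im2=im.copy()
    for p in (proj(n,W)-[c0,r0])*4+2: cv2.circle(im2,tuple(int(v) for v in p),3,(0,0,255),1)
    o.append(im2); print(n,"pred",proj(n,W).min(0).round(1),proj(n,W).max(0).round(1))
cv2.imwrite("pics/seat.png",np.hstack(o))
E
```

```text
clock: 18.98
tool_pos: [0.4921, -0.3513, 0.0701]
orientation: [0.029, 0.967, -0.137, 0.215]
contact_force: [0.3, 0.5, -1.0]
gripper_width: 0.963
finger_force: 0.0
clock: 19.48
tool_pos: [0.4304, -0.3348, 0.2118]
orientation: [0.032, 0.966, -0.136, 0.217]
contact_force: [0.1, -0.8, 0.2]
gripper_width: 1.002
finger_force: 0.0
scene 372 181 223 161 191
top 509 446 481 255 288
scene pred [180.1 160.5] [226.1 194.5]
top pred [444.8 253.8] [482.3 291.2]
```

View pics/seat.png

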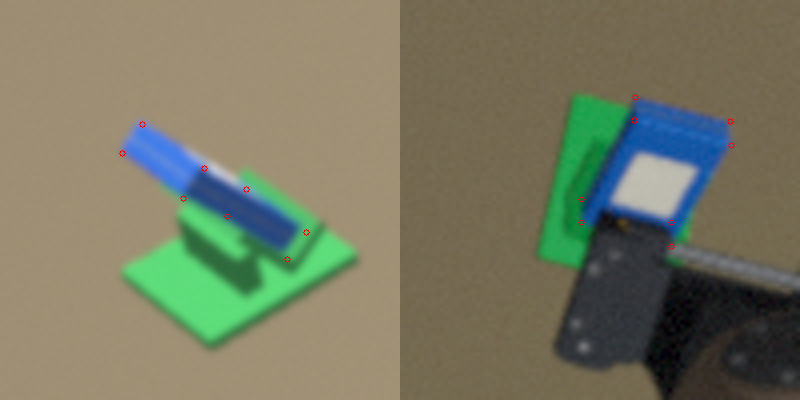

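Picture: the mailer sits fully in the stand, its corners within 1–2 px of the predicted seat, with the upper end free. Next I retake it by that end.

```bash
cat > ret.py <<'E'
from h import *
import sys
Rr=tool(73.7,"x",35);a=np.radians(55)
def tip(s,n=0): return stand(.0064+s*np.cos(a)-n*np.sin(a),.0648+s*np.sin(a)+n*np.cos(a))
E
python3 - <<'E'
from ret import *
print(tip(.15),tip(.012));plan(tip(.15),Rr,15)
E
```

```text
[ 0.57522101 -0.37534384  0.18767281] [ 0.49924901 -0.35312807  0.07462982]
max shift 0.041 (.167) turn 0.232 (.238)
[[0.034,-0.0,0.022,0.104,-0.104,-0.179],[0.035,0.004,0.02,0.104,-0.104,-0.179],[0.035,0.008,0.018,0.104,-0.104,-0.179],[0.035,0.013,0.015,0.104,-0.104,-0.179],[0.035,0.017,0.012,0.104,-0.104,-0.179],[0.033,0.021,0.009,0.104,-0.104,-0.179],[0.032,0.024,0.006,0.104,-0.104,-0.179],[0.03,0.027,0.003,0.104,-0.104,-0.179]]
[[0.027,0.03,0.0,0.104,-0.104,-0.179],[0.024,0.032,-0.003,0.104,-0.104,-0.179],[0.021,0.034,-0.006,0.104,-0.104,-0.179],[0.017,0.035,-0.009,0.104,-0.104,-0.179],[0.013,0.036,-0.012,0.104,-0.104,-0.179],[0.009,0.037,-0.014,0.104,-0.104,-0.179],[0.005,0.036,-0.016,0.104,-0.104,-0.179]]
```

```bash
python3 -m jog '[[0.034,0,0.02,0.104,-0.104,-0.18],[0.035,0.005,0.02,0.104,-0.104,-0.18],[0.035,0.01,0.018,0.104,-0.104,-0.18],[0.035,0.013,0.015,0.104,-0.104,-0.18],[0.035,0.017,0.012,0.104,-0.104,-0.18],[0.033,0.02,0.01,0.104,-0.104,-0.18],[0.032,0.025,0.005,0.104,-0.104,-0.18],[0.03,0.027,0.003,0.104,-0.104,-0.18]]' 0.7
python3 -m jog '[[0.027,0.03,0,0.104,-0.104,-0.18],[0.024,0.032,0,0.104,-0.104,-0.18],[0.02,0.034,-0.005,0.104,-0.104,-0.18],[0.017,0.035,-0.01,0.104,-0.104,-0.18],[0.013,0.036,-0.012,0.104,-0.104,-0.18],[0.01,0.037,-0.014,0.104,-0.104,-0.18],[0.005,0.036,-0.016,0.104,-0.104,-0.18],[0,0,0,0,0,0]]'
python3 -m jog '[[0,0,0,0,0,0]]'
python3 - <<'E'
from ret import *
f=plan(tip(.07),Rr,4);plan(tip(.012),Rr,5,f);print(env.get_state()["joint_pos"].round(2))
E
```

```text
clock: 20.25
tool_pos: [0.5086, -0.3567, 0.1939]
orientation: [-0.13, 0.954, 0.271, 0.004]
contact_force: [-0.3, -0.4, -0.1]
gripper_width: 0.702
finger_force: 0.0
clock: 20.92
tool_pos: [0.5772, -0.3728, 0.181]
orientation: [-0.245, 0.757, 0.578, -0.182]
contact_force: [-0.1, 0.5, -0.4]
gripper_width: 0.699
finger_force: 0.0
clock: 21.0
tool_pos: [0.5759, -0.3737, 0.1826]
orientation: [-0.243, 0.76, 0.575, -0.18]
contact_force: [0.2, 0.6, -1.8]
gripper_width: 0.697
finger_force: 0.0
max shift 0.076 (.167) turn 0.004 (.238)
[[-0.002,-0.003,0.076,-0.002,-0.0,0.004],[-0.002,-0.003,0.076,-0.002,-0.0,0.004],[-0.002,-0.003,0.076,-0.002,-0.0,0.004],[-0.002,-0.003,0.076,-0.002,-0.0,0.004]]
max shift 0.046 (.167) turn 0.0 (.238)
5 x [0.0, -0.0, 0.046, 0.0, 0.0, 0.0]
[-0.6   0.89  0.98 -0.19  1.86 -0.32]
```

```bash
python3 -m jog '[[-0.002,-0.003,0.076,0,0,0.004],[-0.002,-0.003,0.076,0,0,0.004],[-0.002,-0.003,0.076,0,0,0.004],[-0.002,-0.003,0.076,0,0,0.004],[0,0,0,0,0,0],[0,0,0,0,0,0]]'
python3 - <<'E'
from ret import *
plan(tip(.012),Rr,5)
E
```

```text
clock: 21.5
tool_pos: [0.5296, -0.3642, 0.1258]
orientation: [-0.241, 0.764, 0.57, -0.181]
contact_force: [0.9, -0.4, 1.1]
gripper_width: 0.699
finger_force: 0.0
max shift 0.048 (.167) turn 0.001 (.238)
5 x [0.002, 0.002, 0.048, -0.0, -0.0, -0.001]
```

```bash
python3 -m jog '[[0.002,0.002,0.048,0,0,0],[0.002,0.002,0.048,0,0,0],[0.002,0.002,0.048,0,0,0],[0.002,0.002,0.048,0,0,0],[0.002,0.002,0.048,0,0,0],[0,0,0,0,0,0],[0,0,0,0,0,0]]'
python3 -m jog '[[0,0,0,0,0,0],[0,0,0,0,0,0],[0,0,0,0,0,0],[0,0,0,0,0,0],[0,0,0,0,0,0],[0,0,0,0,0,0],[0,0,0,0,0,0],[0,0,0,0,0,0]]' 0 40
python3 -m jog '[[0,0,0,0,0,0],[0,0,0,0,0,0]]'
```

```text
clock: 22.08
tool_pos: [0.5004, -0.353, 0.076]
orientation: [-0.24, 0.764, 0.571, -0.181]
contact_force: [0.8, -0.1, 0.6]
gripper_width: 0.696
finger_force: 0.0
clock: 22.75
tool_pos: [0.4987, -0.3522, 0.0761]
orientation: [-0.242, 0.763, 0.571, -0.182]
contact_force: [-9.8, 2.3, 1.5]
gripper_width: 0.209
finger_force: 39.9
clock: 22.92
tool_pos: [0.4985, -0.3522, 0.0761]
orientation: [-0.242, 0.763, 0.571, -0.182]
contact_force: [-6.4, 1.4, 5.9]
gripper_width: 0.205
finger_force: 39.9
```

```bash
python3 -m jog '[[0,-0.003,-0.03,0,0,0],[0,0,-0.08,0,0,0],[0,0,-0.12,0,0,0],[0,0,-0.15,0,0,0],[0,0,-0.15,0,0,0],[0,0,-0.15,0,0,0],[0,0,0,0,0,0]]'
python3 - <<'E'
from h import *
Rb=tool(105.4)
s=env.get_state();print(s["joint_pos"].round(2))
f=plan([.498,.3105,.265],Rb,20)
E
```

```text
clock: 23.5
tool_pos: [0.5966, -0.3807, 0.2211]
orientation: [-0.236, 0.765, 0.572, -0.179]
contact_force: [-0.6, 0.3, 0.8]
gripper_width: 0.206
finger_force: 40.0
[-0.59  0.89  0.86 -0.19  1.96 -0.33]
max shift 0.14 (.167) turn 0.078 (.238)
[[0.127,-0.053,0.025,-0.056,-0.015,-0.051],[0.129,-0.05,0.022,-0.056,-0.015,-0.051],[0.13,-0.047,0.02,-0.056,-0.015,-0.051],[0.132,-0.044,0.017,-0.056,-0.015,-0.051],[0.133,-0.041,0.015,-0.056,-0.015,-0.051],[0.134,-0.038,0.013,-0.056,-0.015,-0.051],[0.135,-0.035,0.011,-0.056,-0.015,-0.051],[0.136,-0.031,0.009,-0.056,-0.015,-0.051]]
[[0.137,-0.028,0.007,-0.056,-0.015,-0.051],[0.138,-0.025,0.005,-0.056,-0.015,-0.051],[0.138,-0.021,0.003,-0.056,-0.015,-0.051],[0.139,-0.017,0.001,-0.056,-0.015,-0.051],[0.139,-0.014,-0.0,-0.056,-0.015,-0.051],[0.14,-0.01,-0.002,-0.056,-0.015,-0.051],[0.14,-0.006,-0.003,-0.056,-0.015,-0.051],[0.14,-0.002,-0.004,-0.056,-0.015,-0.051]]
[[0.14,0.002,-0.005,-0.056,-0.015,-0.051],[0.14,0.006,-0.006,-0.056,-0.015,-0.051],[0.139,0.01,-0.007,-0.056,-0.015,-0.051],[0.139,0.014,-0.008,-0.056,-0.015,-0.051]]
```

```bash
python3 -m jog '[[0.06,-0.025,0.01,-0.03,-0.007,-0.025],[0.13,-0.05,0.022,-0.056,-0.015,-0.05],[0.13,-0.047,0.02,-0.056,-0.015,-0.05],[0.13,-0.044,0.017,-0.056,-0.015,-0.05],[0.133,-0.04,0.015,-0.056,-0.015,-0.05],[0.134,-0.038,0.013,-0.056,-0.015,-0.05],[0.135,-0.035,0.01,-0.056,-0.015,-0.05],[0.136,-0.03,0.01,-0.056,-0.015,-0.05]]'
python3 -m jog '[[0.137,-0.028,0.007,-0.056,-0.015,-0.05],[0.138,-0.025,0.005,-0.056,-0.015,-0.05],[0.138,-0.02,0.003,-0.056,-0.015,-0.05],[0.139,-0.017,0,-0.056,-0.015,-0.05],[0.14,-0.014,0,-0.056,-0.015,-0.05],[0.14,-0.01,0,-0.056,-0.015,-0.05],[0.14,-0.006,-0.003,-0.056,-0.015,-0.05],[0.14,0,-0.004,-0.056,-0.015,-0.05]]'
python3 - <<'E'
from h import *
plan([.498,.3105,.265],tool(105.4),6)
E
```

```text
clock: 24.17
tool_pos: [0.5612, -0.1195, 0.2337]
orientation: [-0.154, 0.72, 0.667, -0.114]
contact_force: [1.0, -0.0, -0.7]
gripper_width: 0.212
finger_force: 40.0
clock: 24.83
tool_pos: [0.5288, 0.1582, 0.2531]
orientation: [-0.059, 0.656, 0.752, -0.041]
contact_force: [-0.4, 0.0, -1.0]
gripper_width: 0.208
finger_force: 40.0
max shift 0.104 (.167) turn 0.062 (.238)
[[0.104,-0.007,-0.003,-0.044,-0.014,-0.042],[0.104,-0.005,-0.004,-0.044,-0.014,-0.042],[0.104,-0.003,-0.005,-0.044,-0.014,-0.042],[0.104,-0.0,-0.006,-0.044,-0.014,-0.042],[0.104,0.002,-0.007,-0.044,-0.014,-0.042],[0.104,0.005,-0.007,-0.044,-0.014,-0.042]]
```

```bash
python3 -m jog '[[0.104,-0.006,-0.003,-0.044,-0.014,-0.042],[0.104,-0.005,-0.004,-0.044,-0.014,-0.042],[0.104,-0.003,-0.005,-0.044,-0.014,-0.042],[0.104,0,-0.006,-0.044,-0.014,-0.042],[0.05,0,-0.007,-0.044,-0.014,-0.042],[0,0,0,0,0,0],[0,0,0,0,0,0],[0,0,0,0,0,0]]'
python3 - <<'E'
from h import *
plan([.498,.3105,.265],tool(105.4),3)
E
```

```text
clock: 25.5
tool_pos: [0.5066, 0.27, 0.2624]
orientation: [-0.011, 0.615, 0.788, -0.008]
contact_force: [0.3, 0.8, 0.2]
gripper_width: 0.208
finger_force: 40.0
max shift 0.055 (.167) turn 0.023 (.238)
[[0.055,0.002,-0.003,-0.016,-0.005,-0.015],[0.055,0.002,-0.003,-0.016,-0.005,-0.015],[0.055,0.003,-0.003,-0.016,-0.005,-0.015]]
```

```bash
python3 -m jog '[[0.055,0.002,-0.003,-0.016,-0.005,-0.015],[0.055,0.002,-0.003,-0.016,-0.005,-0.015],[0.055,0.002,-0.003,-0.016,-0.005,-0.015],[0,0,0,0,0,0],[0,0,0,0,0,0],[0,0,0,0,0,0]]'
python3 - <<'E'
from h import *
s=env.get_state();Rt=R.from_quat(np.roll(s["orientation"],-1))
im=eyes.grab_frame("scene");h=cv2.cvtColor(im,cv2.COLOR_BGR2HSV);m=cv2.inRange(h,(100,110,50),(125,255,255))
n,l,st,_=cv2.connectedComponentsWithStats(m);i=1+np.argmax(st[1:,4]);c=max(cv2.findContours((l==i).astype(np.uint8),0,2)[0],key=cv2.contourArea)
print(st[i]);print(cv2.approxPolyDP(cv2.convexHull(c),1.5,True)[:,0].tolist())
L=np.array([[x,y,z] for z in(.060,-.036) for x in(-.029,.029) for y in(-.01,.01)])
print(np.c_[L*1000,proj("scene",s["tool_pos"]+Rt.apply(L))].round(0).tolist())
plan([.498,.3105,.22],tool(105.4),2)
E
```

```text
clock: 26.0
tool_pos: [0.4978, 0.3103, 0.2647]
orientation: [0.0, 0.606, 0.795, -0.0]
contact_force: [0.1, 0.1, -1.0]
gripper_width: 0.208
finger_force: 40.0
[ 496  179   52   56 1060]
[[547, 198], [530, 234], [496, 229], [496, 222], [512, 179], [528, 179]]
[[-29.0, -10.0, 60.0, 495.0, 224.0], [-29.0, 10.0, 60.0, 496.0, 232.0], [29.0, -10.0, 60.0, 531.0, 229.0], [29.0, 10.0, 60.0, 533.0, 237.0], [-29.0, -10.0, -36.0, 513.0, 178.0], [-29.0, 10.0, -36.0, 514.0, 187.0], [29.0, -10.0, -36.0, 553.0, 183.0], [29.0, 10.0, -36.0, 555.0, 192.0]]
max shift 0.09 (.167) turn 0.001 (.238)
2 x [0.0, 0.0, 0.09, 0.0, 0.001, -0.0]
```

```bash
python3 -m jog '[[0,0,0.08,0,0,0],[0,0,0.08,0,0,0],[0,0,0.04,0,0,0],[0,0,0,0,0,0]]'
python3 -m jog '[[0,0,0.04,0,0,0],[0,0,0.04,0,0,0],[0,0,0,0,0,0]]'
```

```text
clock: 26.38
tool_pos: [0.4971, 0.31, 0.2129]
orientation: [-0.0, 0.606, 0.795, -0.002]
contact_force: [-1.0, -0.0, 0.4]
gripper_width: 0.205
finger_force: 40.0
clock: 26.63
tool_pos: [0.4973, 0.3105, 0.1934]
orientation: [0.0, 0.606, 0.796, -0.001]
contact_force: [-1.0, 0.8, -0.8]
gripper_width: 0.208
finger_force: 40.0
```

Entered the slot with no contact force, so I'll go down to just above the lid and release.

```bash
python3 -m jog '[[0,0,0.05,0,0,0],[0,0,0.05,0,0,0],[0,0,0.03,0,0,0],[0,0,0,0,0,0],[0,0,0,0,0,0]]'
python3 -m jog '[[0,0,0.01,0,0,0],[0,0,0,0,0,0],[0,0,0,0,0,0],[0,0,0,0,0,0],[0,0,0,0,0,0],[0,0,0,0,0,0],[0,0,0,0,0,0],[0,0,0,0,0,0]]' 0.6
python3 -m jog '[[0,0,-0.1,0,0,0],[0,0,-0.15,0,0,0],[0,0,-0.15,0,0,0],[0,0,0,0,0,0]]'
python3 - <<'E'
from h import *
for n in("scene","top"):
    im=eyes.grab_frame(n);h=cv2.cvtColor(im,cv2.COLOR_BGR2HSV);m=cv2.inRange(h,(100,110,50),(125,255,255));print(n,m.astype(bool).sum())
    o=cv2.inRange(h,(5,150,150),(18,255,255));k,l,st,ce=cv2.connectedComponentsWithStats(o);print([(x[4],c.round(1).tolist()) for x,c in zip(st[1:],ce[1:]) if x[4]>15])
plan([.5815,-.0092,.22],tool(105.4),14)
E
```

```text
clock: 27.05
tool_pos: [0.4978, 0.3109, 0.1626]
orientation: [0.0, 0.606, 0.796, 0.0]
contact_force: [-0.7, -0.3, -0.4]
gripper_width: 0.206
finger_force: 40.0
clock: 27.72
tool_pos: [0.4978, 0.3109, 0.16]
orientation: [0.0, 0.606, 0.796, 0.0]
contact_force: [0.1, -0.9, 0.4]
gripper_width: 0.594
finger_force: 0.0
clock: 28.05
tool_pos: [0.4995, 0.3119, 0.2668]
orientation: [0.003, 0.606, 0.796, 0.005]
contact_force: [0.6, -0.6, 0.2]
gripper_width: 0.596
finger_force: 0.0
scene 0
[(np.int32(51), [297.3, 197.7]), (np.int32(54), [459.0, 248.5]), (np.int32(119), [317.0, 270.6]), (np.int32(78), [503.3, 299.4])]
top 75
[(np.int32(57), [321.6, 243.1]), (np.int32(24), [213.3, 296.9]), (np.int32(76), [191.1, 304.9])]
max shift 0.096 (.167) turn 0.0 (.238)
14 x [-0.095, -0.001, 0.012, 0.0, -0.0, 0.0]
```

```bash
python3 -m jog '[[-0.05,0,0.005,0,0,0],[-0.1,0,0.01,0,0,0],[-0.1,0,0.01,0,0,0],[-0.1,0,0.01,0,0,0],[-0.1,0,0.01,0,0,0],[-0.1,0,0.01,0,0,0],[-0.1,0,0.01,0,0,0],[-0.1,0,0.01,0,0,0]]' 0.6
python3 -m jog '[[-0.1,0,0.02,0,0,0],[-0.1,0,0.02,0,0,0],[-0.1,0,0.02,0,0,0],[-0.1,0,0.02,0,0,0],[-0.1,0,0.02,0,0,0],[-0.1,0,0.02,0,0,0],[0,0,0,0,0,0],[0,0,0,0,0,0]]'
python3 - <<'E'
from h import *
f=plan([.5815,-.0092,.07],tool(105.4),5);plan([.5815,-.0092,.012],tool(105.4),3,f)
im=eyes.grab_frame("top");h=cv2.cvtColor(im,cv2.COLOR_BGR2HSV);m=cv2.inRange(h,(100,110,50),(125,255,255));k,l,st,ce=cv2.connectedComponentsWithStats(m);print(st[1:],"slot px A(172,381)=",A([172,381]))
E
```

```text
clock: 28.82
tool_pos: [0.5471, 0.128, 0.2394]
orientation: [-0.001, 0.606, 0.795, -0.001]
contact_force: [0.3, 0.6, 0.4]
gripper_width: 0.602
finger_force: 0.0
clock: 29.48
tool_pos: [0.5866, -0.016, 0.2094]
orientation: [-0.001, 0.607, 0.795, -0.001]
contact_force: [0.5, 0.3, -0.0]
gripper_width: 0.601
finger_force: 0.0
max shift 0.112 (.167) turn 0.001 (.238)
5 x [0.006, -0.002, 0.112, -0.001, -0.0, -0.001]
max shift 0.077 (.167) turn 0.0 (.238)
3 x [0.0, 0.0, 0.077, 0.0, 0.0, 0.0]
[[180 268  20  10  74]] slot px A(172,381)= [183.   273.25]
```

The mailer is seen only through the slot, inside the box. Now the stopper.

```bash
python3 -m jog '[[0.006,-0.002,0.112,0,0,0],[0.006,-0.002,0.112,0,0,0],[0.006,-0.002,0.112,0,0,0],[0.006,-0.002,0.112,0,0,0],[0.006,-0.002,0.112,0,0,0],[0,0,0,0,0,0],[0,0,0,0,0,0]]'
python3 - <<'E'
from h import *
plan([.5815,-.0092,.012],tool(105.4),3)
E
```

```text
clock: 30.12
tool_pos: [0.5824, -0.0071, 0.0707]
orientation: [-0.001, 0.605, 0.796, -0.001]
contact_force: [-0.3, -0.1, -0.1]
gripper_width: 0.599
finger_force: 0.0
max shift 0.078 (.167) turn 0.002 (.238)
3 x [-0.002, -0.002, 0.078, -0.001, -0.0, 0.001]
```

```bash
python3 -m jog '[[-0.003,-0.002,0.08,0,0,0],[-0.003,-0.002,0.08,0,0,0],[0,0,0.075,0,0,0],[0,0,0,0,0,0],[0,0,0,0,0,0]]'
python3 -m jog '[[0,0,0,0,0,0],[0,0,0,0,0,0],[0,0,0,0,0,0],[0,0,0,0,0,0],[0,0,0,0,0,0],[0,0,0,0,0,0],[0,0,0,0,0,0],[0,0,0,0,0,0]]' 0 25
python3 -m jog '[[0,0,-0.05,0,0,0],[0,0,-0.1,0,0,0],[0,0,-0.15,0,0,0],[0,0,-0.16,0,0,0],[0,0,-0.16,0,0,0],[0,0,-0.16,0,0,0],[0,0,-0.08,0,0,0],[0,0,0,0,0,0]]'
python3 - <<'E'
from h import *
plan([.498,.3105,.25],tool(105.4),14)
E
```

```text
clock: 30.53
tool_pos: [0.5831, -0.0095, 0.0138]
orientation: [0.001, 0.606, 0.796, 0.0]
contact_force: [-0.3, -0.3, 0.7]
gripper_width: 0.598
finger_force: 0.0
clock: 31.2
tool_pos: [0.5826, -0.0097, 0.0127]
orientation: [0.0, 0.606, 0.796, 0.0]
contact_force: [-0.2, 0.1, 4.0]
gripper_width: 0.204
finger_force: 25.1
clock: 31.87
tool_pos: [0.5837, -0.0097, 0.2335]
orientation: [0.004, 0.606, 0.796, 0.002]
contact_force: [1.1, -0.8, 0.3]
gripper_width: 0.205
finger_force: 25.0
max shift 0.095 (.167) turn 0.001 (.238)
14 x [0.095, 0.001, -0.005, 0.001, 0.001, 0.0]
```

```bash
python3 -m jog '[[0.05,0,-0.005,0,0,0],[0.1,0,-0.005,0,0,0],[0.1,0,-0.005,0,0,0],[0.1,0,-0.005,0,0,0],[0.1,0,-0.005,0,0,0],[0.1,0,-0.005,0,0,0],[0.1,0,-0.005,0,0,0],[0.1,0,0,0,0,0]]'
python3 -m jog '[[0.1,0,0,0,0,0],[0.1,0,0,0,0,0],[0.1,0,0,0,0,0],[0.1,0,0,0,0,0],[0.1,0,0,0,0,0],[0.08,0,0,0,0,0],[0,0,0,0,0,0],[0,0,0,0,0,0]]'
python3 - <<'E'
from h import *
plan([.498,.3105,.2],tool(105.4),3)
E
```

```text
clock: 32.53
tool_pos: [0.531, 0.1728, 0.2351]
orientation: [-0.0, 0.606, 0.796, -0.001]
contact_force: [-0.0, -0.6, -0.9]
gripper_width: 0.203
finger_force: 25.0
clock: 33.2
tool_pos: [0.4927, 0.3117, 0.2348]
orientation: [-0.0, 0.605, 0.796, -0.001]
contact_force: [0.2, 0.6, -0.8]
gripper_width: 0.204
finger_force: 25.0
max shift 0.046 (.167) turn 0.002 (.238)
3 x [-0.003, 0.006, 0.046, -0.001, 0.001, 0.001]
```

```bash
python3 -m jog '[[-0.003,0.006,0.046,0,0,0],[-0.003,0.006,0.046,0,0,0],[-0.003,0.006,0.046,0,0,0],[0,0,0,0,0,0],[0,0,0,0,0,0]]'
python3 - <<'E'
from h import *
plan([.498,.3105,.156],tool(105.4),3)
im=eyes.grab_frame("scene");h=cv2.cvtColor(im,cv2.COLOR_BGR2HSV);o=cv2.inRange(h,(5,150,120),(18,255,255));k,l,st,ce=cv2.connectedComponentsWithStats(o);print([x.tolist() for x in st[1:] if x[4]>8])
print(proj("scene",[[.498,.3105,.2-.012],[.498,.3105,.2]]))
E
```

```text
clock: 33.62
tool_pos: [0.499, 0.3092, 0.2004]
orientation: [-0.0, 0.606, 0.795, -0.001]
contact_force: [0.6, -0.6, -0.4]
gripper_width: 0.199
finger_force: 25.0
max shift 0.059 (.167) turn 0.001 (.238)
3 x [0.002, -0.001, 0.059, -0.001, 0.001, -0.001]
[[96, 71, 9, 11, 35], [288, 193, 19, 9, 103], [458, 222, 97, 77, 253], [504, 228, 13, 15, 58], [484, 296, 36, 16, 164]]
[[510.71145631 237.51221455]
 [512.93985653 232.47080266]]
```

```bash
python3 -m jog '[[0.002,0,0.06,0,0,0],[0,0,0.06,0,0,0],[0,0,0.055,0,0,0],[0,0,0,0,0,0],[0,0,0,0,0,0]]'
python3 -m jog '[[0,0,0,0,0,0],[0,0,0,0,0,0],[0,0,0,0,0,0],[0,0,0,0,0,0],[0,0,0,0,0,0],[0,0,0,0,0,0]]' 0.5
python3 -m jog '[[0,0,-0.1,0,0,0],[0,0,-0.16,0,0,0],[0,0,-0.1,0,0,0],[0,0,0,0,0,0]]'
python3 - <<'E'
from h import *
plan([.6685,.103,.2],tool(129.5),10)
E
```

```text
clock: 34.08
tool_pos: [0.499, 0.3103, 0.1581]
orientation: [0.0, 0.606, 0.795, 0.0]
contact_force: [0.3, -0.6, 0.1]
gripper_width: 0.205
finger_force: 25.0
clock: 34.58
tool_pos: [0.499, 0.3104, 0.1582]
orientation: [0.001, 0.606, 0.796, 0.0]
contact_force: [0.3, 0.4, -0.1]
gripper_width: 0.494
finger_force: 0.0
clock: 34.92
tool_pos: [0.5004, 0.3112, 0.2533]
orientation: [0.002, 0.606, 0.796, 0.004]
contact_force: [0.3, -0.0, -0.4]
gripper_width: 0.501
finger_force: 0.0
max shift 0.109 (.167) turn 0.08 (.238)
[[-0.098,0.043,0.022,0.002,0.0,-0.08],[-0.1,0.038,0.022,0.002,0.0,-0.08],[-0.101,0.034,0.022,0.002,0.0,-0.08],[-0.103,0.03,0.021,0.002,0.0,-0.08],[-0.104,0.026,0.021,0.002,0.0,-0.08],[-0.105,0.021,0.021,0.002,0.0,-0.08],[-0.106,0.017,0.021,0.002,0.0,-0.08],[-0.106,0.012,0.021,0.002,0.0,-0.08]]
[[-0.107,0.008,0.021,0.002,0.0,-0.08],[-0.107,0.003,0.021,0.002,0.0,-0.08]]
```

```bash
python3 -m jog '[[-0.1,0.043,0.02,0,0,-0.08],[-0.1,0.038,0.02,0,0,-0.08],[-0.1,0.034,0.02,0,0,-0.08],[-0.103,0.03,0.02,0,0,-0.08],[-0.104,0.026,0.02,0,0,-0.08],[-0.105,0.02,0.02,0,0,-0.08],[-0.106,0.017,0.02,0,0,-0.08],[-0.106,0.012,0.02,0,0,-0.08]]'
python3 -m jog '[[-0.107,0.008,0.02,0,0,-0.08],[-0.107,0.003,0.02,0,0,-0.08],[0,0,0,0,0,0],[0,0,0,0,0,0]]'
python3 - <<'E'
from h import *
for n in("scene","top"):
    im=eyes.grab_frame(n);h=cv2.cvtColor(im,cv2.COLOR_BGR2HSV);o=cv2.inRange(h,(5,150,150),(18,255,255));k,l,st,ce=cv2.connectedComponentsWithStats(o);print(n,[x.tolist() for x in st[1:] if x[4]>15])
plan([.6685,.103,.11],tool(129.5),4)
print(env.get_state()["joint_pos"].round(2))
E
```

```text
clock: 35.58
tool_pos: [0.6335, 0.1422, 0.2071]
orientation: [0.0, 0.464, 0.886, -0.0]
contact_force: [-0.0, -0.3, -0.5]
gripper_width: 0.498
finger_force: 0.0
clock: 35.92
tool_pos: [0.6665, 0.1005, 0.1967]
orientation: [-0.0, 0.428, 0.904, -0.0]
contact_force: [-0.7, 0.2, -0.7]
gripper_width: 0.5
finger_force: 0.0
scene [[97, 72, 8, 7, 18], [288, 193, 19, 8, 76], [458, 222, 2, 59, 66], [460, 283, 95, 16, 143], [484, 296, 36, 16, 121]]
top [[170, 280, 15, 5, 21], [160, 300, 45, 14, 101]]
max shift 0.088 (.167) turn 0.001 (.238)
4 x [-0.001, 0.003, 0.088, -0.0, 0.0, -0.001]
[ 0.05  0.58  1.45 -0.    1.12 -0.63]
```

```bash
python3 -m jog '[[0,0.003,0.09,0,0,0],[0,0.003,0.09,0,0,0],[0,0.003,0.09,0,0,0],[0,0.003,0.08,0,0,0],[0,0,0.03,0,0,0],[0,0,0,0,0,0],[0,0,0,0,0,0]]'
python3 -m jog '[[0,0,0.04,0,0,0],[0,0,0.03,0,0,0],[0,0,0,0,0,0],[0,0,0,0,0,0]]'
```

```text
clock: 36.6
tool_pos: [0.6689, 0.1041, 0.1039]
orientation: [0.001, 0.427, 0.904, 0.0]
contact_force: [0.2, -0.5, 0.5]
gripper_width: 0.504
finger_force: 0.0
clock: 36.93
tool_pos: [0.6687, 0.1034, 0.0854]
orientation: [0.0, 0.427, 0.904, -0.0]
contact_force: [0.4, 0.1, 0.7]
gripper_width: 0.502
finger_force: 0.0
```

```bash
python3 -m jog '[[0,0,0.005,0,0,0],[0,0,0,0,0,0],[0,0,0,0,0,0],[0,0,0,0,0,0],[0,0,0,0,0,0],[0,0,0,0,0,0],[0,0,0,0,0,0],[0,0,0,0,0,0]]' 0 25
python3 -m jog '[[0,0,0,0,0,0],[0,0,0,0,0,0]]'
python3 -c "
from h import *
s=env.get_state();print(s['moment'],s['joint_pos'].round(2))"
```

```text
clock: 37.6
tool_pos: [0.6704, 0.104, 0.0846]
orientation: [0.002, 0.427, 0.904, 0.001]
contact_force: [7.7, 3.6, -3.9]
gripper_width: 0.145
finger_force: 25.0
clock: 37.77
tool_pos: [0.6704, 0.104, 0.0846]
orientation: [0.002, 0.427, 0.904, 0.001]
contact_force: [7.7, 3.8, -3.6]
gripper_width: 0.149
finger_force: 25.0
[ 0.61716736 -1.25439622 -0.01256975] [ 0.06  0.7   1.54  0.    0.9  -0.63]
```

```bash
python3 -m jog '[[0,0.005,0,0,0,0],[0,0,0,0,0,-0.05],[0,0,0,0,0,-0.1],[0,0,0,0,0,-0.1],[0,0,0,0,0,-0.1],[0,0,0,0,0,-0.1],[0,0,0,0,0,-0.1],[0,0,0,0,0,0]]'
python3 -c "
from h import *
s=env.get_state();print(s['moment'].round(2),s['joint_pos'].round(2))"
python3 -m jog '[[0,0,0,0,0,-0.1],[0,0,0,0,0,-0.1],[0,0,0,0,0,-0.1],[0,0,0,0,0,-0.1],[0,0,0,0,0,-0.1],[0,0,0,0,0,-0.1],[0,0,0,0,0,-0.1],[0,0,0,0,0,0]]'
python3 -c "
from h import *
s=env.get_state();print(s['moment'].round(2),s['joint_pos'].round(2))"
```

```text
clock: 38.43
tool_pos: [0.6705, 0.1041, 0.0846]
orientation: [0.001, 0.292, 0.956, 0.0]
contact_force: [4.0, -0.3, 0.2]
gripper_width: 0.143
finger_force: 25.0
[-0.18 -0.67  0.07] [ 0.06  0.7   1.54 -0.    0.9  -0.92]
clock: 39.1
tool_pos: [0.6705, 0.1042, 0.0846]
orientation: [0.001, 0.114, 0.994, 0.0]
contact_force: [4.9, -0.4, -1.5]
gripper_width: 0.141
finger_force: 25.0
[-0.1  -0.9   0.04] [ 0.06  0.7   1.54 -0.    0.9  -1.29]
```

```bash
cat > mo.py <<'E'
from rig import env
s=env.get_state();print("M",s['moment'].round(3),"q6",s['joint_pos'][5].round(3))
E
for i in 1; do :; done
python3 -m jog '[[0,0,0,0,0,-0.1],[0,0,0,0,0,-0.1],[0,0,0,0,0,0]]' | grep -E "force|pos"; python3 mo.py
python3 -m jog '[[0,0,0,0,0,-0.1],[0,0,0,0,0,-0.1],[0,0,0,0,0,0]]'| grep -E "force|pos"; python3 mo.py
python3 -m jog '[[0,0,0,0,0,-0.1],[0,0,0,0,0,-0.1],[0,0,0,0,0,0]]'| grep -E "force|pos"; python3 mo.py
```

```text
tool_pos: [0.6705, 0.1042, 0.0846]
contact_force: [4.8, 0.8, -0.7]
finger_force: 25.0
M [-0.087 -0.944  0.003] q6 -1.39
tool_pos: [0.6706, 0.1042, 0.0846]
contact_force: [5.3, 0.7, -1.1]
finger_force: 25.0
M [-0.052 -0.951  0.   ] q6 -1.494
tool_pos: [0.6706, 0.1043, 0.0846]
contact_force: [5.3, 0.4, -1.1]
finger_force: 25.0
M [-0.083 -0.939 -0.01 ] q6 -1.599
```

```bash
python3 -m jog '[[0,0,0,0,0,-0.1],[0,0,0,0,0,-0.1],[0,0,0,0,0,0]]' | grep -E "force|pos"; python3 mo.py
python3 -m jog '[[0,0,0,0,0,-0.1],[0,0,0,0,0,-0.1],[0,0,0,0,0,0]]'| grep -E "force|pos"; python3 mo.py
```

```text
tool_pos: [0.6706, 0.1043, 0.0846]
contact_force: [5.7, 0.1, -1.1]
finger_force: 25.0
M [ 0.041 -0.917  0.083] q6 -1.704
tool_pos: [0.6701, 0.1042, 0.0846]
contact_force: [3.0, -0.4, 1.0]
finger_force: 26.4
M [-0.005 -0.56  -0.685] q6 -1.807
```

```bash
python3 -m jog '[[0,0,0,0,0,-0.08],[0,0,0,0,0,0],[0,0,0,0,0,0]]'| grep -E "force|pos|width"; python3 mo.py
```

```text
tool_pos: [0.6699, 0.1042, 0.0846]
contact_force: [1.0, -0.5, 2.8]
gripper_width: 0.166
finger_force: 27.2
M [-0.071 -0.272 -0.734] q6 -1.847
```

```bash
python3 -m jog '[[0,0,0,0,0,0],[0,0,0,0,0,0],[0,0,0,0,0,0],[0,0,0,0,0,0],[0,0,0,0,0,0]]' 0.5
python3 -m jog '[[0,0,-0.1,0,0,0],[0,0,-0.16,0,0,0],[0,0,-0.16,0,0,0],[0,0,-0.16,0,0,0],[0,0,-0.1,0,0,0],[0.15,0,0,0,0,0],[0.15,0,0,0,0,0],[0.15,0,0,0,0,0]]'
python3 -m jog '[[0.15,0,0,0,0,0],[0.15,0,0,0,0,0],[0,0,0,0,0,0],[0,0,0,0,0,0],[0,0,0,0,0,0]]'
python3 - <<'E'
from h import *
q0={n:cv2.imread(f"pics/{n}0.png").astype(int) for n in("top","scene")}
for n in("scene","top"):
    im=eyes.grab_frame(n);cv2.imwrite(f"pics/f_{n}.png",im)
    # bystander patches: mean change
    for k,X in dict(rack=[.69,-.08,.03],jar=[.417,-.144,.04],timer=[.55,.135,.01],lampbar=[.67,.104,.095]).items():
        u,v=proj(n,X)[0].astype(int);a=im[v-12:v+13,u-12:u+13].astype(int);b=q0[n][v-12:v+13,u-12:u+13];print(n,k,(u,v),np.abs(a-b).mean().round(1))
# dark bar & white mark near knob in scene, world yaw at z=.098
im=cv2.imread("pics/f_top.png");g=im.min(2);u,v=proj("top",[.6695,.104,.085])[0].astype(int)
print(u,v);print(g[v-9:v+10,u-10:u+11])
E
```

```text
clock: 41.02
tool_pos: [0.6696, 0.1043, 0.0841]
orientation: [0.0, -0.168, 0.986, -0.0]
contact_force: [0.2, 0.1, -0.5]
gripper_width: 0.459
finger_force: 0.0
clock: 41.68
tool_pos: [0.5619, 0.0668, 0.2542]
orientation: [0.0, -0.168, 0.986, -0.0]
contact_force: [1.6, -0.5, -0.9]
gripper_width: 0.501
finger_force: 0.0
clock: 42.1
tool_pos: [0.4934, 0.0423, 0.2547]
orientation: [0.001, -0.168, 0.986, -0.0]
contact_force: [-0.6, 0.2, 0.2]
gripper_width: 0.502
finger_force: 0.0
scene rack (np.int64(258), np.int64(291)) 4.1
scene jar (np.int64(298), np.int64(194)) 4.1
scene timer (np.int64(388), np.int64(286)) 4.4
scene lampbar (np.int64(351), np.int64(299)) 30.0
top rack (np.int64(348), np.int64(200)) 5.7
top jar (np.int64(378), np.int64(306)) 4.5
top timer (np.int64(266), np.int64(257)) 59.1
top lampbar (np.int64(275), np.int64(203)) 16.3
275 204
[[128 130 136 134 130 122 104  94  89  85  95 115 127 131 136 133 134 132
  129 128 134]
 [132 134 133 131 127 112  82  57  47  47  60  94 120 132 134 131 135 133
  130 125 126]
 [133 131 131 131 126 105  66  39  35  36  41  78 110 124 127 131 
[... 747 characters left out ...]
1  50  36  39  32  32  37  90 132 108  56  27  38  39  40  41
   49  86 120]
 [133 125  90  50  36  37  33  32  34  84 132 110  58  39  39  38  39  36
   51  90 122]
 [137 125  93  58  39  41  37  39  34  74 119 108  69  41  34  41  37  42
   64  98 128]
 [135 127 105  70  46  39  40  31  35  64 105 108  78  44  23  40  42  41
   68 112 132]
 [133 132 122  89  53  40  43  40  36  46  66  73  58  36  30  39  45  51
   81 117 134]
 [127 132 130 107  73  49  44  43  35  31  33  34  26  29  24  35  44  65
   99 126 136]
 [ 99 119 130 122 100  71  48  36  32  28  16  12  19  16  23  44  68  98
  122 134 137]
 [ 64 100 127 128 119  95  66  48  38  30  20  17  25  41  47  76 102 122
  133 133 137]]
```

```bash
python3 - <<'E'
from h import *
for f,c in(("top0",None),("f_top",None)):
    im=cv2.imread(f"pics/{f}.png");h=cv2.cvtColor(im,cv2.COLOR_BGR2HSV);o=cv2.inRange(h,(5,150,150),(18,255,255));k,l,st,ce=cv2.connectedComponentsWithStats(o);print(f,[x.tolist() for x in st[1:] if x[4]>8])
    g=im.min(2).astype(float);u,v=276,206
    r=g[v-7:v+8,u-7:u+8];ys,xs=np.nonzero(r>60);w=r[ys,xs]-55
    yy,xx=np.mgrid[-7:8,-7:8];m=(xx**2+yy**2<49)&(r>60);n,l,st,_=cv2.connectedComponentsWithStats(m.astype(np.uint8));print(st[1:].tolist())
    i=1+max(range(n-1),key=lambda j:st[j+1,4] if (st[j+1,0]>0 or 1) else 0);ys,xs=np.nonzero(l==i)
    P_=np.array([onplane("top",[[u-7+x,v-7+y]],.098) for x,y in zip(xs,ys)]);c=np.cov(P_.T,aweights=(r[ys,xs]-50));e=np.linalg.eigh(c);d=e[1][:,1];print("yaw",np.degrees(np.arctan2(d[1],d[0]))%180,P_.mean(0),e[0])
E
```

```text
top0 [[318, 239, 8, 9, 57], [170, 263, 33, 22, 59], [183, 301, 21, 10, 54]]
[[1, 4, 5, 6, 21]]
yaw 139.92029979679978 [0.66540084 0.11182605] [3.73189171e-06 1.78912306e-05]
f_top [[170, 280, 15, 5, 19], [173, 293, 50, 18, 102], [160, 310, 12, 4, 12]]
[[5, 4, 4, 8, 23]]
yaw 8.08151203273215 [0.66134301 0.10367969] [3.66611159e-06 2.06583945e-05]
```

```bash
python3 -c "
from rig import finish_job
print(finish_job())"
```

```text
the job is handed in; nothing more can be done
None
```

I handed the job in at about 42 s: the mailer was set in the stand, let go, retaken by its upper end and posted; the stopper was posted and the dimmer turned anticlockwise to its end stop. The rack and jar look unmoved in both cameras and the timer in one (the arm hid it from the other). My first grip ran joint 6 to its limit at the stand, so I put the mailer back on the bench and regrasped it before seating it.

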